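# Put away the lathe chuck's stepped jaws and key

## Task

Put the lathe chuck's set away in the grey divided tray: one stepped jaw in each of the three equal compartments, lying with its steps up, and the long T-handled chuck key with the square end flat in the largest compartment. Set each piece down on the tray's floor gently, do not drop or throw it in. Leave the two plain jaws (no steps, two screw holes) and the short T-handled key with the round socket end where they lie, and do not knock over the oil can.

Things in the scene. Friction and masses are not known exactly. Their poses are not given: they have to be found in the camera images.
- jaw1_c (a point): One of three alike hardened chuck jaws: bright steel staircase, 66 long x 24 wide x 44 high, steps up, 0.4 kg. Point: mid-length, mid-width, 22 mm over the underside. x along the length: top 44 high from x -33 to -11, 34 high from -11 to +11, 24 high from +11 to +33; y across the 24 mm width (flat parallel sides to grip); z up.
- jaw2_c (a point): One of three alike hardened chuck jaws: bright steel staircase, 66 long x 24 wide x 44 high, steps up, 0.4 kg. Point: mid-length, mid-width, 22 mm over the underside. x along the length: top 44 high from x -33 to -11, 34 high from -11 to +11, 24 high from +11 to +33; y across the 24 mm width (flat parallel sides to grip); z up.
- jaw3_c (a point): One of three alike hardened chuck jaws: bright steel staircase, 66 long x 24 wide x 44 high, steps up, 0.4 kg. Point: mid-length, mid-width, 22 mm over the underside. x along the length: top 44 high from x -33 to -11, 34 high from -11 to +11, 24 high from +11 to +33; y across the 24 mm width (flat parallel sides to grip); z up.
- key_c (a point): Chuck key, a T lying flat, 0.24 kg, 111 long. Point: on the shank's axis near the balance point, 9 mm up. x points to the bright 10 mm square end, at x +72. Cross bar, 10 thick, 90 long along y, at x -28 in a head block 18 high (x -39 to -17; flat underside, does not roll). Dark round shank, 18 diameter, x -17 to +50: grip it across y. Middle of the whole length: x +16.5.
- soft1_c (a point): Look-alike: a plain soft jaw, a bright steel block 66 x 24 x 38 high with a flat top and two dark screw holes in it, no steps. The point is its centre, 19 mm up; x along the length. Stays where it lies.
- soft2_c (a point): Look-alike: a plain soft jaw, a bright steel block 66 x 24 x 38 high with a flat top and two dark screw holes in it, no steps. The point is its centre, 19 mm up; x along the length. Stays where it lies.
- sockkey_c (a point): Look-alike: short tool-post key, a T lying flat, 79 long: cross bar 66 long, 8 thick, shank 12, and a round socket 20 in diameter at the end instead of a square. Point: on the shank's axis, 10 mm up, between bar (x -28) and socket end (x +42). Stays where it lies.
- tray: Fixed grey tray 210 (x) x 232 (y), any yaw; origin centre of underside. Floor 4 above the bench, walls and dividers 4 thick, tops 14 above the bench. Three equal jaw compartments, inside 84 (x) x 72 (y), centres x -59, y -76, 0, +76. Key compartment, the largest, inside 114 x 140, centre x +44, y -42. The small one with dark screws, 114 x 80, centre x +44, y +72, gets nothing.
- oilcan: Bystander: a small bright oil can standing upright, 66 in diameter, conical shoulder to 75 high, thin bent spout to 137 high and a handle reaching out 53 from its axis; origin at the centre of its underside. Must stay standing.
Things that resemble listed ones, but are neither listed nor needed, are in the scene too. What is shaped like the part that bears key_c but blue is not meant. Leave any pink look-alike of the part that bears jaw1_c alone.

How it is judged:
At the end, for the whole second after the job is handed in: One stepped jaw in each jaw compartment and the chuck key in its own, each flat on the tray floor (3 mm, 0.05 rad), steps up, released, at rest; plain jaws and socket key within 25 mm of their start; oil can standing (tilt under 0.3 rad) (((x of jaw1_c in the frame of tray between -0.089 and -0.029 m and y of jaw1_c in the frame of tray between -0.106 and -0.046 m) or (x of jaw2_c in the frame of tray between -0.089 and -0.029 m and y of jaw2_c in the frame of tray between -0.106 and -0.046 m) or (x of jaw3_c in the frame of tray between -0.089 and -0.029 m and y of jaw3_c in the frame of tray between -0.106 and -0.046 m)) and ((x of jaw1_c in the frame of tray between -0.089 and -0.029 m and y of jaw1_c in the frame of tray between -0.03 and 0.03 m) or (x of jaw2_c in the frame of tray between -0.089 and -0.029 m and y of jaw2_c in the frame of tray between -0.03 and 0.03 m) or (x of jaw3_c in the frame of tray between -0.089 and -0.029 m and y of jaw3_c in the frame of tray between -0.03 and 0.03 m)) and ((x of jaw1_c in the frame of tray between -0.089 and -0.029 m and y of jaw1_c in the frame of tray between 0.046 and 0.106 m) or (x of jaw2_c in the frame of tray between -0.089 and -0.029 m and y of jaw2_c in the frame of tray between 0.046 and 0.106 m) or (x of jaw3_c in the frame of tray between -0.089 and -0.029 m and y of jaw3_c in the frame of tray between 0.046 and 0.106 m)) and z of jaw1_c in the frame of tray between 0.023 and 0.029 m and angle between each of jaw1_c, jaw2_c, jaw3_c, key_c's own z axis and vertical below 0.05 rad and z of jaw2_c in the frame of tray between 0.023 and 0.029 m and z of jaw3_c in the frame of tray between 0.023 and 0.029 m and x of key_c in the frame of tray between -0.001 and 0.089 m and y of key_c in the frame of tray between -0.097 and 0.013 m and z of key_c in the frame of tray between 0.01 and 0.016 m and linear speed of each of jaw1, jaw2, jaw3, key below 0.02 m/s and distance of each of soft1_c, soft2_c, sockkey_c from where it was at the start of the episode below 0.025 m and angle between oilcan's own z axis and vertical below 0.3 rad); the robot touches nothing.
It fails at once if a look-alike is moved or lifted (more than 25 mm) (distance of any of soft1_c, soft2_c, sockkey_c from where it was at the start of the episode above 0.025 m).
It fails at once if the oil can is knocked over (angle between oilcan's own z axis and vertical above 0.5 rad).
It fails at once if a jaw or the key is dropped or slammed into the tray (more than 80 N between them) (contact force between any of jaw1, jaw2, jaw3, key and tray above 80 N).
It also fails if it takes over 112 s, if anything falls off the work surface, if the arm or the gripper's body presses on something with over 40 N, if the wrist force passes 120 N, or if a joint passes its speed limit or range.

## Robot

A 6-joint arm with a two-finger parallel gripper is mounted at the origin on the work surface. World frame = base frame: x ahead of the robot, y to its left, z up, the work surface at z = 0. Lengths are in m, angles in rad, forces in N, time in s.
With the tool pointing down it reaches from about 0.4 to 0.825 m from the base axis. Payload 7 kg.
Tool frame: the origin (TCP) lies at the very end of the fingers, on their centre line; the grasp point (between the pads) lies 19 mm behind it; z points along the fingers, y is the direction in which the jaws open and shut (so a half turn about z gives the same grasp; the last joint's range is limited). The gripper opens to 88 mm and grips with 3 to 60 N. Pads are 19 mm wide; open, the fingers measure 130 mm over their backs; the gripper's body (78 mm by 193 mm) begins 47 mm behind the grasp point.
Start: joints at [1.492, 0.359, 0.012, 0, -1.224, -0.288], TCP at [0.242, 0.63, 0.194] pointing down, gripper open.
Joint ranges: [-3.07, 3.07], [-1.43, 2.12], [-1.02, 1.25], [-3.03, 1.67], [-3.05, -0], [-3.03, 3.03]. Speed limits (rad/s): [2.39, 2.39, 3.01, 3.14, 3.14, 3.14].

## Interface

Orientations are given as [roll, pitch, yaw] about the fixed x, y, z axes, in that order (R = Rz(yaw) Ry(pitch) Rx(roll)).
In Python, from station import arm, eyes, job, outline_of gives the robot as it stands.
- The arm moves only by the tool apply_moves, never from a script. Its argument "moves" is a list of rows, each a list of 5 numbers: the opening, from -1 (shut) to 1 (fully open), then the shift along the tool's x, y, z in m, then the turn about the tool's z in rad. A call has 1 to 12 rows; each row shifts and turns the commanded pose from where the row before left it, along the tool's axes as they then stand; what a row does not reach is not made up. A row lasts 1/12 s, in which the tool goes at most 41.7 mm and 7.16 degrees, less where a joint would pass 70% of its speed; a pose out of reach is approached as far as the arm can. A call with a gripper value outside its range is refused whole. The fingers move at their own pace and stop on an object; "newtons" is the grip in N (left out, the last holds). Time passes only in rows, so rows that do not move let the fingers close. It gives the time, the measured TCP pose, the force and the opening at its end, in the units of the state.
- arm.get_state(): the state, without advancing time (a new reading comes with each control period).
- eyes.grab_frame(name): name is "scene" or "top" or "wrist"; returns a dict with "color" (420x560x3 uint8, red, green, blue), "z_map" (420x560 float32, m along the optical axis (not along the pixel's ray), 0 where there is no reading), "camera_matrix" (3x3 intrinsics, pixels), "k1" (the pictures are not rectified: a ray, as slopes to the right and down, at radius r is drawn at 1 + k1 r^2 times it, then the intrinsics apply), "extrinsics" (4x4, takes a point from camera to world coordinates). Camera axes: x right, y up, looking along -z (the intrinsics and any distortion apply to the point x, -y, -z); pixel columns grow to the right and rows downward; lengths in m; the calibration is good to about 2 mm. A picture is of the moment at which its call begins.
- job.job_done(): hands the job in, once; it reports no verdict.
Trained networks look in a picture, given as the dict that the camera call returned (one of the last four; its "shot" number tells which), for a name from the list of things; names that differ only in an ending like _2 or _b are one class to them, and where a whole thing is asked for, a point or a joint stands for the part that bears it (a point fixed in the world has none). Each returns a list of dicts, best first, with "score" (0 to 1); they miss things now and then, are a little off and sometimes report something else, mostly with a low value. They report only what shows in the picture. A call takes as long as a camera call. They do not tell look-alikes from the thing itself.
- outline_of(label, picture): "region" (420x560 bool, what is visible of it) and "extent" ([left, top, right, bottom] in pixels, round what is visible of it).
The state is a dict: "t": time; "q": joint angles; "qd": joint speeds; "joint_efforts": joint torques, N m; "eef_pos": TCP position; "ee_rot": TCP orientation; "force": force on the tool from outside, world axes, zero at the start; "moment": the same for the moment, N m; "width": finger opening in m.
Only numpy, scipy, OpenCV 4.12 (cv2) and the standard library are available. Lean on these libraries where they do the work, as an engineer would, in place of code of your own. Each camera call takes 0.05 s, during which the arm holds its last target.

## Working session

There is one attempt and no reset: what is moved stays moved. The work goes in short steps, Python scripts to look and compute and a tool call to move; the robot and the scene stay as the last step left them, time stands still between calls to the robot, and variables do not carry over. Pictures are saved under pics/ and viewed, and the job is handed in when it is done.

Besides the shell and the picture viewer there is one more tool, called after "Emit:" as name(argument=value, ...) on one line, values as JSON. apply_moves: Moves the arm, as the interface text tells. Its arguments: {"type":"object","properties":{"moves":{"type":"array","items":{"type":"array","items":{"type":"number"}}},"newtons":{"type":"number"}},"required":["moves"]}

```bash
mkdir -p pics; ls
cat > h.py <<'E'
import numpy as np,cv2
from station import arm,eyes,job,outline_of
def save(n,im): cv2.imwrite('pics/'+n+'.png',im[:,:,::-1])
def world(f):
    K=f['camera_matrix'];k1=f['k1'];z=f['z_map'];h,w=z.shape
    u,v=np.meshgrid(np.arange(w),np.arange(h))
    a=(u-K[0,2])/K[0,0];b=(v-K[1,2])/K[1,1]
    rd=np.hypot(a,b);r=rd.copy()
    for _ in range(20): r=rd/(1+k1*r*r)
    s=1/(1+k1*r*r);a=a*s;b=b*s
    P=np.stack([a*z,-b*z,-z,np.ones_like(z)],-1)@np.array(f['extrinsics']).T
    P=P[...,:3];P[z<=0]=np.nan
    return P
E
python3 - <<'E'
from h import *
s=arm.get_state();print(s)
for n in ['scene','top','wrist']:
    f=eyes.grab_frame(n);save(n+'0',f['color']);print(n,np.round(f['extrinsics'],3).tolist(),f['k1'],f['camera_matrix'])
    np.savez('pics/'+n+'0.npz',**{k:f[k] for k in ['color','z_map','camera_matrix','k1','extrinsics']})
    if n=='top':
        for l in ['jaw1_c','key_c','soft1_c','sockkey_c','tray','oilcan']:
            for o in outline_of(l,f): print(l,round(o['score'],2),o['extent'])
E
```

```text
pics
{'t': 0.0, 'q': array([ 1.49208605e+00,  3.59391411e-01,  1.10550863e-02, -3.54325520e-04,
       -1.22408427e+00, -2.88081431e-01]), 'qd': array([-6.05391122e-05, -1.01988169e-03,  3.70173578e-04, -1.46944953e-04,
        1.12142074e-03,  4.34441084e-04]), 'joint_efforts': array([-2.32460166e-03, -5.82707226e+01,  2.93048573e+01,  6.99697763e+00,
        6.84289495e-03, -1.66046525e-04]), 'eef_pos': array([0.24191544, 0.62958016, 0.1931174 ]), 'ee_rot': array([ 3.13994068e+00, -1.42159817e-04, -3.66912260e-01]), 'force': array([-0.63091115,  0.06250628, -0.05542998]), 'moment': array([ 0.00193073, -0.05434795, -0.00218354]), 'width': 0.08750380240015936}
scene [[-0.445, -0.723, 0.529, 1.115], [0.895, -0.361, 0.26, 0.195], [0.003, 0.589, 0.808, 1.048], [0.0, 0.0, 0.0, 1.0]] -0.03661170396209496 [[505.55748391   0.         284.3509065 ]
 [  0.         505.55748391 204.79981002]
 [  0.           0.           1.        ]]
top [[0.013, 0.979, -0.204, 0.202], [-1.0, 0.013, -0.003, -0.161], [-0.0, 0.204, 0.979, 1.303], [0.0, 0.0, 0.0, 1.0]] 0.039284684607117995 [[529.27746189   0.         279.8391649 ]
 [  0.         529.27746189 209.09588767]
 [  0.           0.           1.        ]]
jaw1_c 0.62 [231.2, 213.5, 260.6, 227.8]
jaw1_c 0.57 [244.9, 252.4, 274.9, 267.0]
key_c 0.66 [345.6, 302.5, 388.0, 346.3]
key_c 0.63 [426.6, 198.6, 469.5, 242.7]
soft1_c 0.88 [235.4, 120.0, 256.1, 143.7]
sockkey_c 0.59 [287.5, 207.4, 317.0, 235.9]
tray 0.67 [65.7, 128.4, 192.3, 243.1]
tray 0.66 [231.5, 213.8, 263.4, 226.1]
oilcan 0.95 [321.5, 242.6, 343.5, 279.5]
wrist [[-0.359, 0.893, 0.271, 0.316], [-0.933, -0.344, -0.103, 0.602], [0.001, -0.29, 0.957, 0.385], [0.0, 0.0, 0.0, 1.0]] 0.0006158364764996634 [[290.11163206   0.         281.55476558]
 [  0.         290.11163206 211.17248555]
 [  0.           0.           1.        ]]
```

View pics/top0.png

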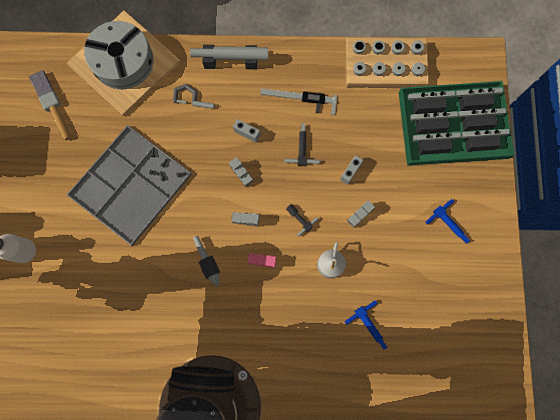

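View pics/scene0.png

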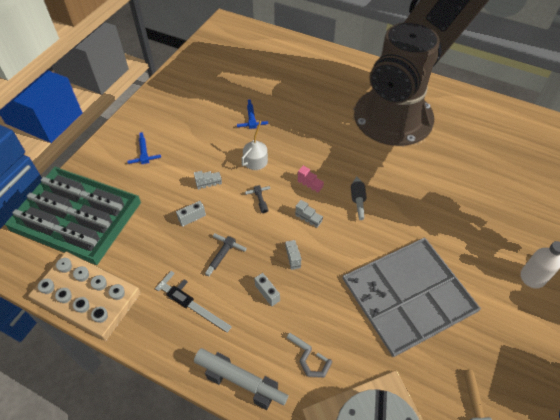

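View pics/wrist0.png

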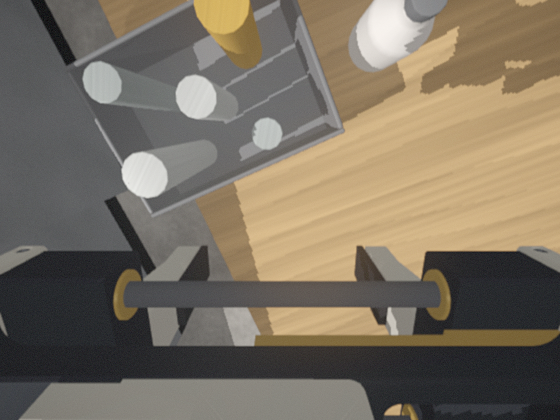

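Run:
```python
from h import *
t=dict(np.load('pics/top0.npz'));s=dict(np.load('pics/scene0.npz'))
a=cv2.resize(t['color'][105:275,220:390],(580,580),interpolation=cv2.INTER_CUBIC)
save('crop_top',a)
b=cv2.resize(s['color'][140:310,165:335],(580,580),interpolation=cv2.INTER_CUBIC)
save('crop_scene',b)
```

```text
(no output)
```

View pics/crop_top.png

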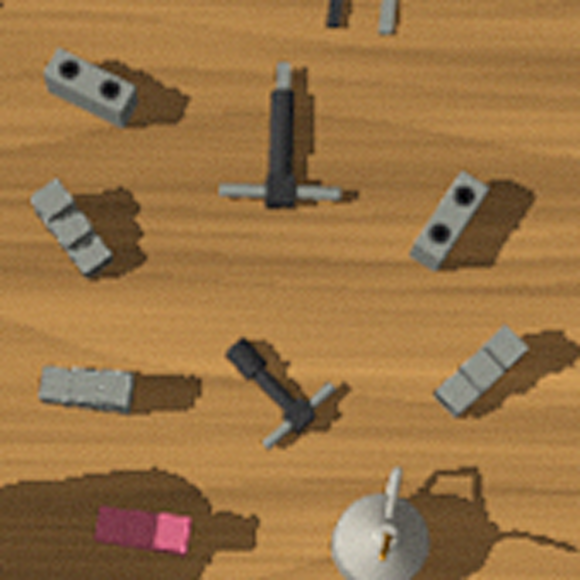

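View pics/crop_scene.png

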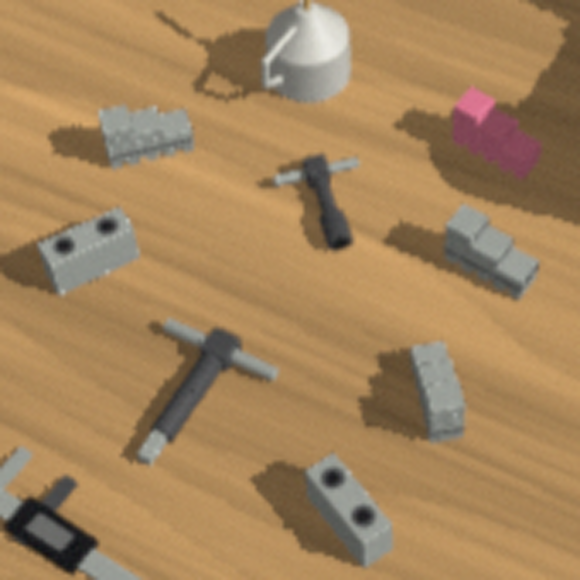

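```bash
cat > fit.py <<'E'
from h import *
from scipy.optimize import least_squares
def box(c0,c1): return np.array(c0)/1000.,np.array(c1)/1000.
JAW=[box((-33,-12,0),(-11,12,44)),box((-33,-12,0),(11,12,34)),box((-33,-12,0),(33,12,24))]
KEY=[box((-39,-9,0),(-17,9,18)),box((-33,-45,4),(-23,45,14)),('cyl',-.017,.050,.009,.009),box((50,-5,4),(72,5,14))]
SOFT=[box((-33,-12,0),(33,12,38))]
SOCK=[box((-34,-8,2),(-22,8,18)),box((-32,-33,6),(-24,33,14)),('cyl',-.028,.03,.006,.010),('cyl',.02,.042,.010,.010)]
TRAY=[box((-105,-116,0),(105,116,4)),box((-105,-116,0),(-101,116,14)),box((101,-116,0),(105,116,14)),box((-105,-116,0),(105,-112,14)),box((-105,112,0),(105,116,14)),box((-17,-116,0),(-13,116,14)),box((-105,-40,0),(-15,-36,14)),box((-105,36,0),(-15,40,14)),box((-15,28,0),(105,32,14))]
def sdf(L,parts):
    D=[]
    for p in parts:
        if p[0] is 'cyl' or (isinstance(p[0],str)):
            _,a,b,r,h=p
            q=np.stack([np.abs(L[:,0]-(a+b)/2)-(b-a)/2,np.hypot(L[:,1],L[:,2]-h)-r],1)
        else: q=np.abs(L-(p[0]+p[1])/2)-(p[1]-p[0])/2
        D.append(np.linalg.norm(np.maximum(q,0),axis=1)+np.minimum(q.max(1),0))
    return np.min(D,0)
def loc(P,x,y,a,z=0):
    c,s=np.cos(a),np.sin(a);d=P-[x,y,z]
    return np.stack([c*d[:,0]+s*d[:,1],-s*d[:,0]+c*d[:,1],d[:,2]],1)
def fit(P,parts,guess=None,dz=False,yaws=None,fs=.0015):
    best=None
    c=np.nanmean(P,0) if guess is None else guess
    for a in (np.arange(0,2*np.pi,np.pi/8) if yaws is None else yaws):
        x0=[c[0],c[1],a]+([0] if dz else [])
        r=least_squares(lambda p:sdf(loc(P,*p),parts),x0,loss='soft_l1',f_scale=fs,x_scale=[.01,.01,.3]+([.01] if dz else []))
        if best is None or r.cost<best.cost: best=r
    return best.x,np.median(np.abs(best.fun)) if False else (best.x,np.sqrt(np.mean(np.clip(sdf(loc(P,*best.x),parts),-.01,.01)**2)))[1]
E
sed -i "s/p\[0\] is 'cyl' or //" fit.py
cat > m0.py <<'E'
from fit import *
t=dict(np.load('pics/top0.npz'));s=dict(np.load('pics/scene0.npz'))
A=world(t);B=world(s)
print('bench z top',np.nanmedian(A[180:200,270:285,2]),'scene',np.nanmedian(B[225:235,320:330,2]))
def at(u,v): return np.nanmean(A[v-2:v+3,u-2:u+3].reshape(-1,3),0)
def near(M,c,r): 
    Q=M.reshape(-1,3);Q=Q[~np.isnan(Q[:,0])];return Q[np.hypot(Q[:,0]-c[0],Q[:,1]-c[1])<r]
for n,(u,v),m,r in [('jawA',(241,172),JAW,.055),('jawB',(246,218),JAW,.055),('jawC',(361,214),JAW,.055),('key',(302,146),KEY,.085),('soft1',(246,130),SOFT,.055),('soft2',(351,170),SOFT,.055),('sock',(302,220),SOCK,.06),('tray',(130,184),TRAY,.17)]:
    c=at(u,v)
    for nm,M in [('top',A),('scene',B),('both',None)]:
        P=near(M,c,r) if M is not None else np.vstack([near(A,c,r),near(B,c,r)])
        P=P[P[:,2]>(.007 if n!='tray' else .002)]; P=P[P[:,2]<(.06 if n!='tray' else .02)]
        if len(P)<20: print(n,nm,len(P));continue
        x,e=fit(P,m,dz=True)
        print(n,nm,len(P),np.round(x,4),round(e,4))
E
python3 m0.py
```

```text
bench z top -0.0002505424911599663 scene 0.0008807122775577048
jawA top 307 [ 5.619e-01 -5.690e-02  3.793e+00 -4.000e-04] 0.0023
jawA scene 322 [ 5.5890e-01 -5.6400e-02  3.8006e+00  1.8000e-03] 0.0018
jawA both 629 [ 5.5990e-01 -5.6700e-02  3.7856e+00  8.0000e-04] 0.0023
jawB top 312 [ 4.4380e-01 -7.0500e-02  1.4474e+00  3.0000e-04] 0.0022
jawB scene 395 [ 0.4404 -0.0699  1.4413  0.0017] 0.0017
jawB both 707 [ 4.4110e-01 -7.0100e-02  1.4382e+00  1.1000e-03] 0.0022
jawC top 307 [ 4.6030e-01 -3.5370e-01  2.3054e+00  4.0000e-04] 0.0024
jawC scene 355 [ 4.5630e-01 -3.5450e-01  2.3205e+00  1.7000e-03] 0.002
jawC both 662 [ 4.5750e-01 -3.5530e-01  2.3196e+00  1.0000e-03] 0.0023
key top 402 [ 6.257e-01 -2.100e-01 -4.440e-02  3.000e-04] 0.0027
key scene 450 [ 6.2170e-01 -2.0990e-01  6.2468e+00  1.4000e-03] 0.0019
key both 852 [ 0.6223 -0.21   -0.0379  0.0011] 0.0024
soft1 top 351 [ 6.7270e-01 -6.8100e-02  4.2459e+00  8.0000e-04] 0.0021
soft1 scene 436 [ 6.6950e-01 -6.7400e-02  4.2475e+00  1.2000e-03] 0.0016
soft1 both 787 [ 0.6708 -0.0678  1.0995  0.0011] 0.002
soft2 top 287 [ 5.724e-01 -3.335e-01 -5.754e-01  2.000e-04] 0.0021
soft2 scene 424 [ 5.6890e-01 -3.3380e-01  2.5788e+00  1.5000e-03] 0.0016
soft2 both 711 [ 5.7070e-01 -3.3460e-01  5.7099e+00  9.0000e-04] 0.002
sock top 267 [ 0.4477 -0.2058  0.7433  0.0008] 0.0023
sock scene 244 [ 0.4447 -0.2048  0.7739  0.0027] 0.0023
sock both 511 [ 0.4457 -0.205   0.766   0.002 ] 0.0024
tray top 7631 [5.3300e-01 2.2200e-01 4.0782e+00 3.6000e-03] 0.0042
tray scene 11038 [5.3370e-01 2.2560e-01 4.0725e+00 3.7000e-03] 0.0047
tray both 18669 [5.3340e-01 2.2430e-01 4.0767e+00 3.7000e-03] 0.0045
```

```bash
cat > m1.py <<'E'
from fit import *
t=dict(np.load('pics/top0.npz'));s=dict(np.load('pics/scene0.npz'))
A=world(t);B=world(s)
def near(M,c,r): 
    Q=M.reshape(-1,3);Q=Q[~np.isnan(Q[:,0])];return Q[np.hypot(Q[:,0]-c[0],Q[:,1]-c[1])<r]
def draw(f,x,parts,n):
    im=f['color'].copy();E=np.linalg.inv(f['extrinsics']);K=f['camera_matrix'];c,si=np.cos(x[2]),np.sin(x[2])
    for b in parts:
        q=[(b[0][0],b[0][1]),(b[1][0],b[0][1]),(b[1][0],b[1][1]),(b[0][0],b[1][1])];z=b[1][2]
        W=np.array([[x[0]+c*u-si*v,x[1]+si*u+c*v,z,1] for u,v in q])@E.T
        a=W[:,0]/-W[:,2];d=-W[:,1]/-W[:,2];k=1+f['k1']*(a*a+d*d)
        p=np.stack([K[0,0]*a*k+K[0,2],K[1,1]*d*k+K[1,2]],1)
        cv2.polylines(im,[np.round(p*8).astype(int)],True,(255,0,0),1,cv2.LINE_AA,3)
    return im
if __name__=='__main__':
    for M,nm in ((A,'top'),(B,'scene')):
        P=near(M,(.5334,.2243),.17);print(nm,np.percentile(P[:,2],[5,20,40,60,80,95]))
        L=np.abs(loc(P,.5334,.2243,4.0767)[:,:2])
        P=P[(L[:,0]<.115)&(L[:,1]<.126)&(P[:,2]<.017)&(P[:,2]>.0)]
        # wall points
        x,e=fit(P,TRAY,guess=(.5334,.2243),dz=True,yaws=[.93,4.08]);print(x,e)
        W=P[P[:,2]>.010];x2,e=fit(W,TRAY[1:],guess=(.5334,.2243),yaws=[.93,4.08],fs=.001);print(len(W),x2,e)
    im=draw(t,[.5334,.2243,4.0767],TRAY,'t');save('tray_t',cv2.resize(im[110:260,50:210],None,fx=3.6,fy=3.6,interpolation=cv2.INTER_CUBIC))
    im=draw(s,[.5334,.2243,4.0767],TRAY,'t');save('tray_s',cv2.resize(im[220:370,330:490],None,fx=3.6,fy=3.6,interpolation=cv2.INTER_CUBIC))
E
python3 m1.py
```

```text
top [-0.00340599 -0.00063964  0.00152591  0.00350775  0.00609322  0.01292899]
[5.32250728e-01 2.22596540e-01 4.07586580e+00 2.43491463e-03] 0.002305450983963602
1050 [0.5321146  0.22206892 4.0758532 ] 0.004209832601585428
scene [-0.00113526  0.00091391  0.0027925   0.00454858  0.00671713  0.01410969]
[5.34231709e-01 2.24957554e-01 4.07348982e+00 2.81626229e-03] 0.0023081366229722
1401 [0.5291092  0.22381798 4.06611574] 0.0036990325907604155
```

View pics/tray_t.png

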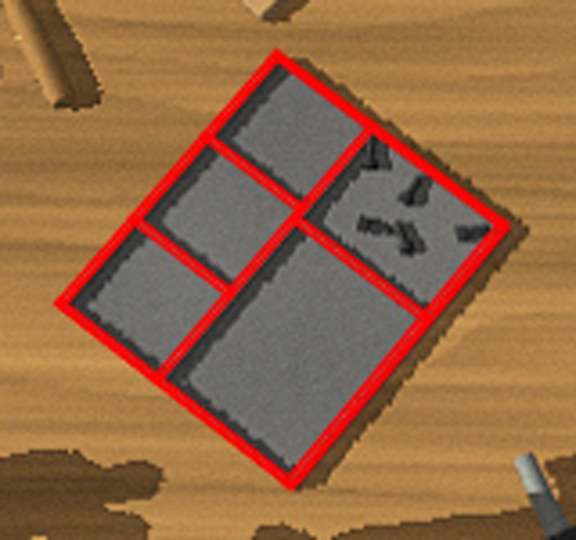

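View pics/tray_s.png

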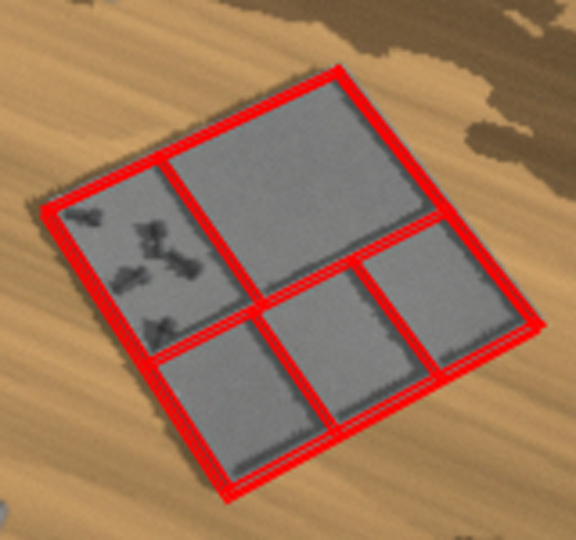

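Candidates in the top picture:
- **Stepped jaws:** (241,172), (246,218) and (361,214) show two step edges each. The pink one at (262,261) is excluded.
- **Soft jaws:** (246,130) and (351,170) have screw holes, so they stay.
- **Keys:** the long one at (302,146) has a bright square end, so I take it. The one at (302,218) has a round socket and stays. The blue ones at (450,220) and (368,325) are excluded.

The crops confirm this, and the tray fit overlays its dividers.

```bash
cat > go.py <<'E'
import sys,numpy as np
from station import arm
T={'A':(.5645,-.0537,-2.49),'B':(.4419,-.0752,-1.70),'C':(.4619,-.3582,-.823),'K':(.6285,-.2102,-.04),
'pA':(.6316,.2299,-2.207),'pB':(.5646,.2669,-2.207),'pC':(.5035,.3120,-2.207),'pK':(.4634,.2199,-.636)}
x,y,psi=T[sys.argv[1]];z=float(sys.argv[2])
s=arm.get_state();p=s['eef_pos'];w=s['ee_rot'][2]
t=(w-psi+np.pi)%(2*np.pi)-np.pi
d=np.array([x-p[0],y-p[1]])
print('t',round(s['t'],2),'pos',np.round(p,4),'rot',np.round(s['ee_rot'],3),'width',round(s['width'],4),'F',np.round(s['force'],1))
print('turn',round(t,3),'then dx',round(d@[np.cos(psi),np.sin(psi)],4),'dy',round(d@[np.sin(psi),-np.cos(psi)],4),'dz',round(p[2]-z,4))
E
python3 go.py A 0.10
```

```text
t 0.45 pos [0.2421 0.63   0.194 ] rot [ 3.141 -0.    -0.367] width 0.088 F [ 1.1 -0.  -0.6]
turn 2.123 then dx 0.1583 dy -0.7392 dz 0.094
```

Emit:
apply_moves(moves=[[0.2,0,0,0,0.12],[0.2,0,0,0,0.12],[0.2,0,0,0,0.12],[0.2,0,0,0,0.12],[0.2,0,0,0,0.12],[0.2,0,0,0,0.12],[0.2,0,0,0,0.12],[0.2,0,0,0,0.12],[0.2,0,0,0,0.12],[0.2,0,0,0,0.12],[0.2,0,0,0,0.12],[0.2,0,0,0,0.12]], newtons=40)

```text
t: 1.45
eef_pos: [0.2421, 0.63, 0.1941]
ee_rot: [3.142, 0.0, -1.813]
force: [-0.2, 0.4, -0.1]
width: 0.0525
```

Emit:
apply_moves(moves=[[0.2,0,0,0,0.12],[0.2,0,0,0,0.12],[0.2,0,0,0,0.12],[0.2,0,0,0,0.12],[0.2,0,0,0,0.12],[0.2,0,0,0,0.083],[0.2,0,0,0,0]])

```text
t: 2.03
eef_pos: [0.2421, 0.6301, 0.1941]
ee_rot: [3.142, 0.0, -2.494]
force: [0.3, -0.2, -0.2]
width: 0.0525
```

```bash
python3 go.py A 0.10
```

```text
t 2.03 pos [0.2421 0.6301 0.1941] rot [ 3.142  0.    -2.494] width 0.0525 F [ 0.3 -0.2 -0.2]
turn -0.004 then dx 0.1583 dy -0.7392 dz 0.0941
```

Emit:
apply_moves(moves=[[0.2,0.007,-0.034,0,0],[0.2,0.007,-0.034,0,0],[0.2,0.007,-0.034,0,0],[0.2,0.007,-0.034,0,0],[0.2,0.007,-0.034,0,0],[0.2,0.007,-0.034,0,0],[0.2,0.007,-0.034,0,0],[0.2,0.007,-0.034,0,0],[0.2,0.007,-0.034,0,0],[0.2,0.007,-0.034,0,0],[0.2,0.007,-0.034,0,0],[0.2,0.007,-0.034,0,0]])

```text
t: 3.03
eef_pos: [0.4232, 0.2532, 0.1945]
ee_rot: [3.141, 0.001, -2.486]
force: [1.3, 0.9, -0.4]
width: 0.0521
```

Emit:
apply_moves(moves=[[0.2,0.007,-0.034,0,0],[0.2,0.007,-0.034,0,0],[0.2,0.007,-0.034,0,0],[0.2,0.007,-0.034,0.01,0],[0.2,0.007,-0.034,0.01,0],[0.2,0.007,-0.034,0.02,0],[0.2,0.007,-0.034,0.02,0],[0.2,0.007,-0.034,0.02,0],[0.2,0.007,-0.034,0.014,0],[0.2,0.007,-0.025,0,0],[0.2,0,0,0,0]])

```text
t: 3.95
eef_pos: [0.5684, -0.0547, 0.0985]
ee_rot: [3.141, -0.003, -2.49]
force: [0.3, 0.4, 0.2]
width: 0.0525
```

```bash
python3 go.py A 0.012
python3 - <<'E'
from h import *
f=eyes.grab_frame('wrist');save('wA',f['color'])
E
```

```text
t 3.95 pos [ 0.5684 -0.0547  0.0985] rot [ 3.141e+00 -3.000e-03 -2.490e+00] width 0.0525 F [0.3 0.4 0.2]
turn 0.0 then dx 0.0025 dy 0.0032 dz 0.0865
```

View pics/wA.png

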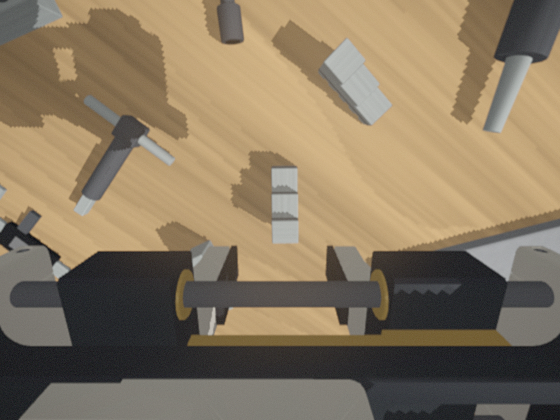

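The wrist view shows jaw A at (285,205), aligned between the fingers at about (282). Next I descend and grip.

Emit:
apply_moves(moves=[[0.2,0.002,0.003,0.015,0],[0.2,0,0,0.015,0],[0.2,0,0,0.015,0],[0.2,0,0,0.015,0],[0.2,0,0,0.015,0],[0.2,0,0,0.006,0],[0.2,0,0,0.005,0],[0.2,0,0,0,0],[0.2,0,0,0,0]])

```text
t: 4.75
eef_pos: [0.5649, -0.0493, 0.0147]
ee_rot: [-3.141, 0.001, -2.489]
force: [0.3, -0.8, 0.4]
width: 0.0525
```

Emit:
apply_moves(moves=[[-1,0,0,0,0],[-1,0,0,0,0],[-1,0,0,0,0],[-1,0,0,0,0],[-1,0,0,0,0],[-1,0,0,0,0],[-1,0,0,0,0],[-1,0,0,0,0]], newtons=40)

```text
t: 5.42
eef_pos: [0.5645, -0.0497, 0.014]
ee_rot: [3.142, -0.0, -2.49]
force: [0.9, 0.6, 0.4]
width: 0.0046
```

Emit:
apply_moves(moves=[[-1,0,0,-0.01,0],[-1,0,0,-0.02,0],[-1,0,0,-0.02,0],[-1,0,0,-0.02,0],[-1,0,0,-0.02,0],[-1,0,0,0,0]])

```text
t: 5.92
eef_pos: [0.5672, -0.0495, 0.1091]
ee_rot: [-3.138, 0.006, -2.489]
force: [1.2, 1.0, 0.6]
width: 0.0006
```

```bash
python3 go.py pA 0.10
```

```text
t 5.92 pos [ 0.5672 -0.0495  0.1091] rot [-3.138  0.006 -2.489] width 0.0006 F [1.2 1.  0.6]
turn -0.282 then dx -0.263 dy 0.1142 dz 0.0091
```

Run:
```python
from h import *
f=eyes.grab_frame('top');save('t1',cv2.resize(f['color'][100:300,180:400],None,fx=2.7,fy=2.7))
g=eyes.grab_frame('scene');save('s1',g['color'])
w=eyes.grab_frame('wrist');P=world(w);save('w1',w['color'])
np.savez('pics/w1.npz',**{k:w[k] for k in ['color','z_map','camera_matrix','k1','extrinsics']})
print(P[205,285],P[185,285],P[235,285])
print(np.round(w['extrinsics'],3))
```

```text
[ 0.55936123 -0.05045085  0.03510637] [ 0.54606715 -0.06050066  0.02381528] [ 0.58024614 -0.03455517  0.04471868]
[[-0.606 -0.761 -0.232  0.503]
 [ 0.795 -0.58  -0.176 -0.097]
 [-0.001 -0.291  0.957  0.296]
 [ 0.     0.     0.     1.   ]]
```

View pics/t1.png

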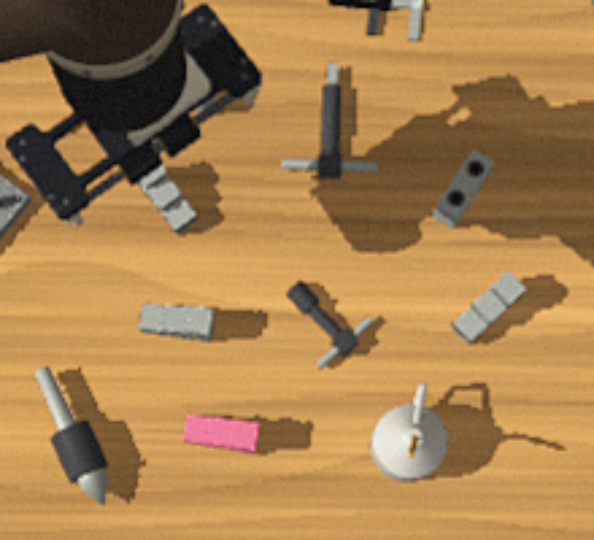

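View pics/s1.png

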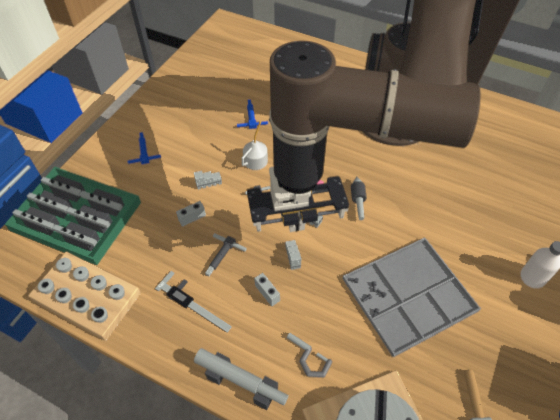

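View pics/w1.png

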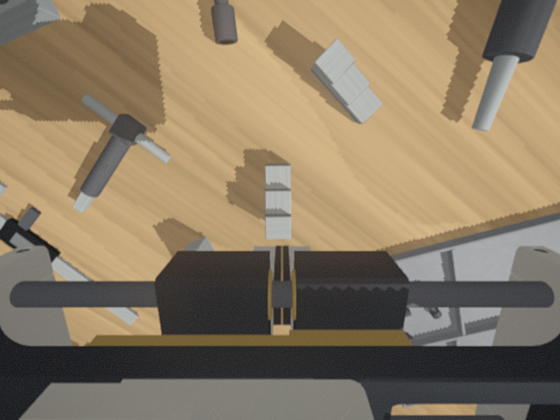

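Run:
```python
from fit import *
w=dict(np.load('pics/w1.npz'));P=world(w)
for r in range(240,350,8): print(r,[np.round(P[r,c],3).tolist() for c in (262,276,288)])
Q=P[150:245,250:310].reshape(-1,3);Q=Q[(Q[:,2]>.007)&(Q[:,2]<.06)]
print(len(Q),fit(Q,JAW,dz=True))
for n in ('scene','top'):
    g=eyes.grab_frame(n);B=world(g).reshape(-1,3);B=B[np.hypot(B[:,0]-.567,B[:,1]+.05)<.12]
    C=B[(B[:,2]>.007)&(B[:,2]<.06)];
    if n=='scene': print('jaw scene', fit(C[np.hypot(C[:,0]-.56,C[:,1]+.057)<.05],JAW,dz=True))
    for lo,hi in ((.07,.1),(.1,.125),(.125,.15),(.15,.18)):
        q=B[(B[:,2]>lo)&(B[:,2]<hi)];print(n,lo,len(q),q.min(0).round(3) if len(q) else '',q.max(0).round(3) if len(q) else '')
```

```text
240 [[0.614, -0.04, 0.001], [0.605, -0.028, 0.0], [0.597, -0.017, -0.0]]
248 [[nan, nan, nan], [0.559, -0.058, 0.143], [0.555, -0.053, 0.143]]
256 [[0.539, -0.078, 0.212], [0.559, -0.058, 0.153], [0.556, -0.053, 0.153]]
264 [[0.538, -0.078, 0.218], [0.56, -0.058, 0.162], [0.556, -0.053, 0.161]]
272 [[0.538, -0.078, 0.224], [0.56, -0.058, 0.17], [0.556, -0.053, 0.171]]
280 [[0.538, -0.077, 0.227], [0.559, -0.058, 0.179], [0.556, -0.053, 0.178]]
288 [[0.54, -0.076, 0.227], [0.541, -0.07, 0.22], [0.539, -0.067, 0.221]]
296 [[0.542, -0.074, 0.227], [0.543, -0.069, 0.221], [0.541, -0.066, 0.221]]
304 [[0.544, -0.073, 0.227], [0.545, -0.067, 0.222], [0.543, -0.065, 0.222]]
312 [[0.546, -0.071, 0.227], [0.569, -0.05, 0.185], [0.565, -0.046, 0.185]]
320 [[0.548, -0.07, 0.228], [0.573, -0.047, 0.184], [0.569, -0.043, 0.184]]
328 [[0.55, -0.068, 0.228], [0.697, 0.042, -0.001], [0.688, 0.053, -0.0]]
336 [[0.55, -0.068, 0.231], [0.548, -0.065, 0.23], [0.546, -0.062, 0.23]]
344 [[0.55, -0.068, 0.234], [0.549, -0.064, 0.233], [0.546, -0.062, 0.233]]
1932 (array([ 5.62033355e-01, -5.75012099e-02,  3.80236753e+00,  1.80287846e-04]), np.float64(0.000602677021735805))
jaw scene (array([ 5.58698041e-01, -5.63835844e-02,  3.80443004e+00,  1.69428629e-03]), np.float64(0.0016734572566966554))
scene 0.07 0  
scene 0.1 0  
scene 0.125 34 [ 0.56  -0.062  0.138] [ 0.58  -0.031  0.15 ]
scene 0.15 78 [ 0.561 -0.055  0.151] [ 0.583 -0.03   0.177]
top 0.07 0  
top 0.1 0  
top 0.125 1 [ 0.563 -0.064  0.14 ] [ 0.563 -0.064  0.14 ]
top 0.15 2 [ 0.559 -0.06   0.174] [ 0.559 -0.058  0.174]
```

Run:
```python
from fit import *
for k in range(2):
    w=eyes.grab_frame('wrist');P=world(w)
    for r in range(242,251): print(r,[np.round(P[r,c],4).tolist() for c in (276,288)])
g=eyes.grab_frame('scene');B=world(g).reshape(-1,3);B=B[np.hypot(B[:,0]-.567,B[:,1]+.05)<.05];q=B[(B[:,2]>.06)&(B[:,2]<.2)];print(np.sort(q[:,2])[:12])
print(arm.get_state()['q'],arm.get_state()['eef_pos'])
save('s2',cv2.resize(g['color'][170:300,240:370],None,fx=4.5,fy=4.5))
```

```text
242 [[0.6039, -0.0273, 0.0006], [0.5957, -0.0171, 0.0014]]
243 [[0.6048, -0.0266, 0.0007], [0.5968, -0.0163, 0.0011]]
244 [[0.6059, -0.0258, 0.0003], [0.5982, -0.0151, -0.0004]]
245 [[0.6072, -0.0249, -0.0006], [0.599, -0.0145, 0.0001]]
246 [[0.5585, -0.0585, 0.1377], [0.5544, -0.0528, 0.1374]]
247 [[0.5585, -0.0585, 0.1393], [0.5547, -0.0526, 0.138]]
248 [[0.5588, -0.0582, 0.1398], [0.5545, -0.0528, 0.1401]]
249 [[0.559, -0.0581, 0.1406], [0.5546, -0.0527, 0.1413]]
250 [[0.559, -0.058, 0.1418], [0.5541, -0.0532, 0.144]]
242 [[0.6042, -0.0271, -0.0005], [0.5959, -0.017, 0.0007]]
243 [[0.6049, -0.0265, 0.0001], [0.5971, -0.016, -0.0003]]
244 [[0.6056, -0.026, 0.0008], [0.5983, -0.0151, -0.001]]
245 [[0.6071, -0.0249, -0.0007], [0.5987, -0.0148, 0.0007]]
246 [[0.559, -0.0581, 0.136], [0.5546, -0.0526, 0.1366]]
247 [[0.5589, -0.0582, 0.138], [0.5544, -0.0528, 0.1386]]
248 [[0.5582, -0.0586, 0.1411], [0.5547, -0.0526, 0.1392]]
249 [[0.5584, -0.0585, 0.1419], [0.5541, -0.0531, 0.1423]]
250 [[0.5589, -0.0581, 0.1421], [0.5544, -0.053, 0.1431]]
[0.13773043 0.13928062 0.14004658 0.1407645  0.14140062 0.14145649
 0.14180357 0.14223208 0.14308611 0.14351983 0.14354738 0.14392692]
[ 2.57494830e-01  2.58916749e-01 -3.53419037e-01 -5.04281484e-05
 -9.59932746e-01 -1.17646043e+00] [ 0.56406103 -0.04978119  0.10333073]
```

View pics/s2.png

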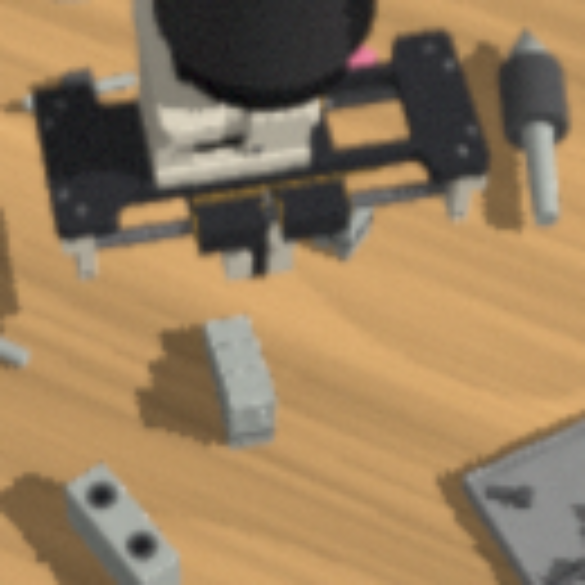

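```bash
sed -i "s/p\[2\]-z,4/p[2]+.0335-z,4/; s/'then dx'/'tipz',round(p[2]+.0335,4),'then dx'/" go.py; python3 go.py A 0.012
```

```text
t 6.32 pos [ 0.5641 -0.0498  0.1033] rot [ 3.141e+00 -1.000e-03 -2.490e+00] width 0.0001 F [-0.4 -0.3 -0.6]
turn 0.0 tipz 0.1368 then dx 0.002 dy -0.0034 dz 0.1248
```

Emit:
apply_moves(moves=[[0.2,0,0,0,0],[0.2,0,0,0,0],[0.2,0,0,0,0],[0.2,0,0,0,0],[0.2,0,0,0,0],[0.2,0,0,0.02,0],[0.2,0,0,0.02,0],[0.2,0,0,0.02,0],[0.2,0,0,0.02,0],[0.2,0,0,0,0],[0.2,0,0,0,0]])

```text
t: 7.23
eef_pos: [0.5639, -0.0499, 0.0235]
ee_rot: [3.141, -0.002, -2.49]
force: [1.1, -0.3, -0.1]
width: 0.0522
```

```bash
python3 go.py A 0.012
```

```text
t 7.23 pos [ 0.5639 -0.0499  0.0235] rot [ 3.141e+00 -2.000e-03 -2.490e+00] width 0.0522 F [ 1.1 -0.3 -0.1]
turn 0.0 tipz 0.057 then dx 0.0018 dy -0.0034 dz 0.045
```

Emit:
apply_moves(moves=[[0.2,0.002,-0.003,0,0],[0.2,0,0,0.01,0],[0.2,0,0,0.01,0],[0.2,0,0,0.01,0],[0.2,0,0,0.008,0],[0.2,0,0,0.006,0],[0.2,0,0,0,0],[0.2,0,0,0,0]])

```text
t: 7.9
eef_pos: [0.5644, -0.0534, -0.0205]
ee_rot: [3.141, -0.001, -2.49]
force: [0.6, -0.5, 0.4]
width: 0.0528
```

Emit:
apply_moves(moves=[[-1,0,0,0,0],[-1,0,0,0,0],[-1,0,0,0,0],[-1,0,0,0,0],[-1,0,0,0,0],[-1,0,0,0,0],[-1,0,0,0,0],[-1,0,0,0,0]], newtons=40)

```text
t: 8.57
eef_pos: [0.565, -0.0533, -0.0196]
ee_rot: [-3.141, 0.0, -2.49]
force: [-0.3, -0.1, 3.2]
width: 0.0239
```

```bash
python3 go.py A 0.012;python3 - <<'E'
from h import *
f=eyes.grab_frame('wrist');save('wA2',f['color'])
E
```

```text
t 8.57 pos [ 0.565  -0.0533 -0.0196] rot [-3.141  0.    -2.49 ] width 0.0239 F [-0.3 -0.1  3.2]
turn 0.0 tipz 0.0139 then dx 0.0007 dy -0.0 dz 0.0019
```

View pics/wA2.png

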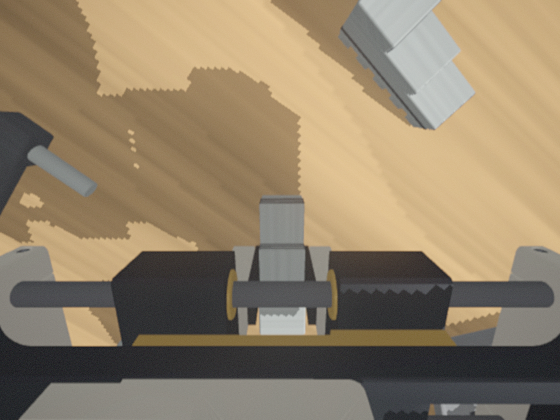

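Emit:
apply_moves(moves=[[-1,0,0,-0.005,0],[-1,0,0,-0.015,0],[-1,0,0,-0.02,0],[-1,0,0,-0.02,0],[-1,0,0,-0.02,0],[-1,0,0,0,-0.1],[-1,0,0,0,-0.1],[-1,0,0,0,-0.083],[-1,0,0,0,0]])

```text
t: 9.37
eef_pos: [0.564, -0.0532, 0.0598]
ee_rot: [3.141, -0.0, -2.203]
force: [0.4, -0.1, -3.7]
width: 0.024
```

```bash
python3 go.py pA 0.10
```

```text
t 9.37 pos [ 0.564  -0.0532  0.0598] rot [ 3.141 -0.    -2.203] width 0.024 F [ 0.4 -0.1 -3.7]
turn 0.004 tipz 0.0933 then dx -0.2679 dy 0.1138 dz -0.0067
```

Emit:
apply_moves(moves=[[-1,-0.012,0.005,0,0],[-1,-0.024,0.01,0,0],[-1,-0.03,0.013,0,0],[-1,-0.03,0.013,0,0],[-1,-0.03,0.013,0,0],[-1,-0.03,0.013,0,0],[-1,-0.03,0.013,0,0],[-1,-0.03,0.013,0,0],[-1,-0.03,0.012,0,0],[-1,-0.016,0.007,0,0],[-1,-0.006,0.002,0,0],[-1,0,0,0,0]])

```text
t: 10.37
eef_pos: [0.6319, 0.2317, 0.0592]
ee_rot: [3.141, -0.001, -2.207]
force: [0.5, -0.0, -3.9]
width: 0.0239
```

Emit:
apply_moves(moves=[[-1,0,0,0,0],[-1,0,0,0,0],[-1,0,0,0,0]])

```text
t: 10.62
eef_pos: [0.6319, 0.2287, 0.0601]
ee_rot: [3.141, -0.0, -2.209]
force: [0.5, 0.9, -3.6]
width: 0.0238
```

```bash
python3 go.py pA 0.018
python3 - <<'E'
from h import *
f=eyes.grab_frame('wrist');save('wA3',f['color'])
E
```

```text
t 10.62 pos [0.6319 0.2287 0.0601] rot [ 3.141 -0.    -2.209] width 0.0238 F [ 0.5  0.9 -3.6]
turn -0.002 tipz 0.0936 then dx -0.0007 dy 0.001 dz 0.0756
```

View pics/wA3.png

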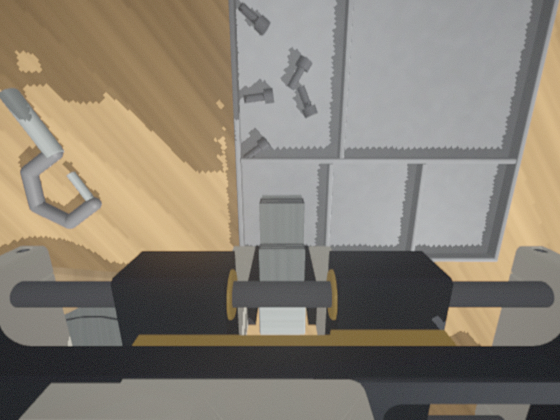

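Jaw A is held over the first compartment, in line with its walls, with the screw compartment at (285,80). I lower it in two stages.

Emit:
apply_moves(moves=[[-1,0,0.001,0.015,0],[-1,0,0,0.02,0],[-1,0,0,0.02,0],[-1,0,0,0.011,0],[-1,0,0,0.004,0],[-1,0,0,0.002,0],[-1,0,0,0.001,0],[-1,0,0,0,0],[-1,0,0,0,0]])

```text
t: 11.42
eef_pos: [0.6321, 0.231, -0.0118]
ee_rot: [-3.141, 0.002, -2.207]
force: [0.1, -0.2, -2.4]
width: 0.0236
```

Emit:
apply_moves(moves=[[-1,0,0,0.001,0],[-1,0,0,0.001,0],[-1,0,0,0.001,0],[-1,0,0,0,0],[-1,0,0,0,0]])

```text
t: 11.83
eef_pos: [0.6317, 0.2308, -0.0156]
ee_rot: [-3.141, 0.0, -2.207]
force: [-0.6, -0.4, -1.0]
width: 0.0233
```

Emit:
apply_moves(moves=[[-1,0,0,0.0005,0],[-1,0,0,0,0],[-1,0,0,0,0],[-0.3,0,0,0,0],[-0.1,0,0,0,0],[0.1,0,0,0,0],[0.1,0,0,0,0],[0.1,0,0,0,0],[0.1,0,0,0,0]])

```text
t: 12.58
eef_pos: [0.6314, 0.2306, -0.0166]
ee_rot: [3.142, -0.0, -2.207]
force: [-0.1, -0.9, 0.0]
width: 0.0477
```

Emit:
apply_moves(moves=[[0.1,0,0,-0.005,0],[0.1,0,0,-0.015,0],[0.1,0,0,-0.02,0],[0.1,0,0,-0.02,0],[0.2,0,0,-0.02,0],[0.2,0,0,-0.02,0],[0.2,0,0,0,0]])

```text
t: 13.17
eef_pos: [0.634, 0.2318, 0.0888]
ee_rot: [-3.138, 0.006, -2.206]
force: [1.1, 0.6, 0.6]
width: 0.0522
```

```bash
python3 go.py B 0.10
python3 - <<'E'
from fit import *
f=eyes.grab_frame('wrist');save('wA4',f['color']);P=world(f).reshape(-1,3)
Q=P[(np.hypot(P[:,0]-.6286,P[:,1]-.2258)<.06)&(P[:,2]>.018)&(P[:,2]<.07)]
print(len(Q),fit(Q,JAW,dz=True))
E
```

```text
t 13.17 pos [0.634  0.2318 0.0888] rot [-3.138  0.006 -2.206] width 0.0522 F [1.1 0.6 0.6]
turn -0.506 tipz 0.1223 then dx 0.3292 dy 0.1509 dz 0.0223
2218 (array([0.62885224, 0.22676673, 4.07189597, 0.00422323]), np.float64(0.0005909368991958129))
```

View pics/wA4.png

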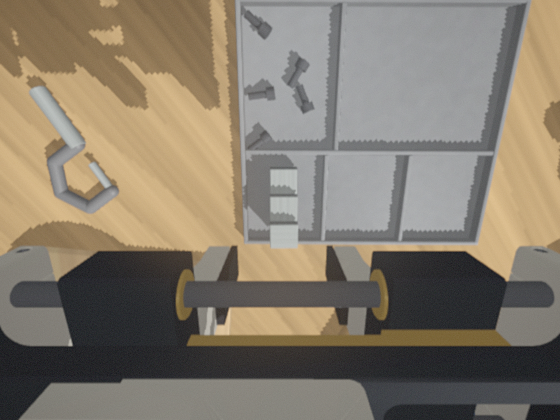

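Jaw A sits on the floor at (284,208), with a fitted height of 4.2 mm, within 1 mm of its target. On to jaw B.

Emit:
apply_moves(moves=[[0.2,0,0,0,-0.12],[0.2,0,0,0,-0.12],[0.2,0,0,0,-0.12],[0.2,0,0,0,-0.12],[0.2,0,0,0,-0.026],[0.2,0.02,0.009,0,0],[0.2,0.035,0.016,0,0],[0.2,0.035,0.016,0,0],[0.2,0.035,0.016,0,0],[0.2,0.035,0.016,0,0],[0.2,0.035,0.016,0,0],[0.2,0.035,0.016,0,0]])

```text
t: 14.22
eef_pos: [0.4957, 0.0147, 0.0831]
ee_rot: [3.141, -0.0, -1.701]
force: [1.0, -0.3, 0.5]
width: 0.0524
```

Emit:
apply_moves(moves=[[0.2,0.035,0.016,0,0],[0.2,0.035,0.016,0,0],[0.2,0.022,0.012,0,0],[0.2,0.007,0.002,0,0],[0.2,0,0,0,0],[0.2,0,0,0,0],[0.2,0,0,0,0]])

```text
t: 14.8
eef_pos: [0.4397, -0.0755, 0.0835]
ee_rot: [-3.141, 0.0, -1.701]
force: [0.5, 0.4, -0.2]
width: 0.0526
```

```bash
cat > wl.py <<'E'
import sys
from fit import *
# wrist look: fit part near guess
n,gx,gy,parts,zm=sys.argv[1],float(sys.argv[2]),float(sys.argv[3]),eval(sys.argv[4]),float(sys.argv[5])
r=float(sys.argv[6]) if len(sys.argv)>6 else .05
f=eyes.grab_frame('wrist');save(n,f['color']);P=world(f).reshape(-1,3)
Q=P[(np.hypot(P[:,0]-gx,P[:,1]-gy)<r)&(P[:,2]>zm)&(P[:,2]<zm+.05)]
print(len(Q),[np.round(v,4) for v in fit(Q,parts,dz=True)])
E
python3 wl.py wB .4425 -.0702 JAW .007; python3 go.py B 0.012
```

```text
1971 [array([ 4.4350e-01, -7.0700e-02,  1.4319e+00,  2.0000e-04]), np.float64(0.0006)]
t 14.85 pos [ 0.4398 -0.0753  0.0835] rot [-3.142 -0.    -1.7  ] width 0.0526 F [-0.5 -0.7 -0.2]
turn -0.0 tipz 0.117 then dx -0.0004 dy -0.0021 dz 0.105
```

View pics/wB.png

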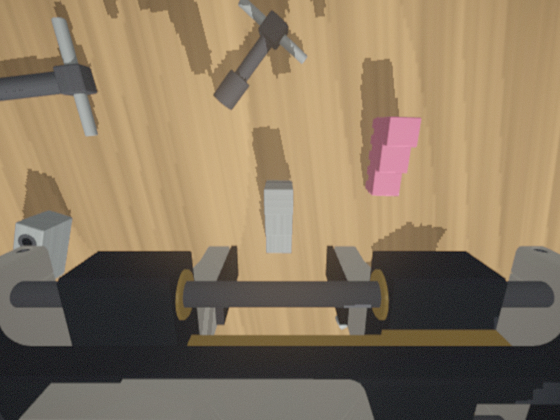

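Jaw B is at (278,215) with its tall end at the top of the picture. The wrist fit agrees to about 1 mm.

Emit:
apply_moves(moves=[[0.2,0,-0.003,0.015,0.01],[0.2,0,0,0.02,0],[0.2,0,0,0.02,0],[0.2,0,0,0.015,0],[0.2,0,0,0.01,0],[0.2,0,0,0.01,0],[0.2,0,0,0.009,0],[0.2,0,0,0.005,0],[0.2,0,0,0,0],[0.2,0,0,0,0]])

```text
t: 15.68
eef_pos: [0.4422, -0.076, -0.0206]
ee_rot: [3.141, -0.0, -1.71]
force: [-0.1, 1.1, -0.7]
width: 0.0526
```

Emit:
apply_moves(moves=[[-1,0,0,0,0],[-1,0,0,0,0],[-1,0,0,0,0],[-1,0,0,0,0],[-1,0,0,0,0],[-1,0,0,0,0],[-1,0,0,0,0],[-1,0,0,0,0]], newtons=40)

```text
t: 16.35
eef_pos: [0.4423, -0.0764, -0.0201]
ee_rot: [-3.141, 0.0, -1.711]
force: [-0.8, -0.9, 4.6]
width: 0.0237
```

Emit:
apply_moves(moves=[[-1,0,0,-0.005,0],[-1,0,0,-0.015,0],[-1,0,0,-0.02,0],[-1,0,0,-0.02,0],[-1,0,0,-0.02,0],[-1,0,0,0,0.12],[-1,0,0,0,0.12],[-1,0,0,0,0.12],[-1,0,0,0,0.12],[-1,0,0,0,0.017],[-1,0,0,0,0]])

```text
t: 17.27
eef_pos: [0.4414, -0.0765, 0.0593]
ee_rot: [3.141, -0.001, -2.206]
force: [0.1, -0.3, -4.6]
width: 0.024
```

```bash
python3 go.py pB 0.10
```

```text
t 17.27 pos [ 0.4414 -0.0765  0.0593] rot [ 3.141e+00 -1.000e-03 -2.206e+00] width 0.024 F [ 0.1 -0.3 -4.6]
turn 0.001 tipz 0.0928 then dx -0.3494 dy 0.1049 dz -0.0072
```

Emit:
apply_moves(moves=[[-1,-0.012,0.004,0,0],[-1,-0.024,0.007,0,0],[-1,-0.034,0.01,0,0],[-1,-0.034,0.01,0,0],[-1,-0.034,0.01,0,0],[-1,-0.034,0.01,0,0],[-1,-0.034,0.01,0,0],[-1,-0.034,0.01,0,0],[-1,-0.034,0.01,0,0],[-1,-0.034,0.01,0,0],[-1,-0.026,0.009,0,0],[-1,-0.012,0.004,0,0]])

```text
t: 18.27
eef_pos: [0.5651, 0.2669, 0.0588]
ee_rot: [-3.141, 0.0, -2.202]
force: [0.2, -0.2, -2.8]
width: 0.0237
```

Emit:
apply_moves(moves=[[-1,-0.003,0.001,0,0],[-1,0,0,0,0],[-1,0,0,0,0],[-1,0,0,0,0]])

```text
t: 18.6
eef_pos: [0.5646, 0.2653, 0.0594]
ee_rot: [3.141, -0.001, -2.208]
force: [-0.4, -0.2, -3.5]
width: 0.0237
```

```bash
python3 go.py pB 0.017
```

```text
t 18.6 pos [0.5646 0.2653 0.0594] rot [ 3.141e+00 -1.000e-03 -2.208e+00] width 0.0237 F [-0.4 -0.2 -3.5]
turn -0.001 tipz 0.0929 then dx -0.0013 dy 0.001 dz 0.0759
```

Emit:
apply_moves(moves=[[-1,-0.001,0.001,0.015,0],[-1,0,0,0.02,0],[-1,0,0,0.02,0],[-1,0,0,0.011,0],[-1,0,0,0.004,0],[-1,0,0,0.002,0],[-1,0,0,0.001,0],[-1,0,0,0.001,0],[-1,0,0,0,0],[-1,0,0,0,0]])

```text
t: 19.43
eef_pos: [0.5654, 0.2684, -0.0136]
ee_rot: [-3.141, 0.001, -2.208]
force: [0.0, 0.1, -4.1]
width: 0.0237
```

Emit:
apply_moves(moves=[[-1,0,0,0.001,0],[-1,0,0,0.001,0],[-1,0,0,0,0],[-1,0,0,0,0]])

```text
t: 19.77
eef_pos: [0.5652, 0.2682, -0.0161]
ee_rot: [-3.141, 0.001, -2.208]
force: [-0.4, 0.3, -0.1]
width: 0.0236
```

Weight is off the gripper, so the jaw is on the floor. Release.

Emit:
apply_moves(moves=[[-1,0,0,0,0],[-0.3,0,0,0,0],[-0.1,0,0,0,0],[0.1,0,0,0,0],[0.1,0,0,0,0],[0.1,0,0,0,0],[0.1,0,0,0,0]])

```text
t: 20.35
eef_pos: [0.5651, 0.268, -0.0164]
ee_rot: [-3.142, 0.0, -2.208]
force: [-0.9, -0.4, 0.3]
width: 0.0478
```

Emit:
apply_moves(moves=[[0.1,0,0,-0.005,0],[0.1,0,0,-0.015,0],[0.1,0,0,-0.02,0],[0.1,0,0,-0.02,0],[0.2,0,0,-0.02,0],[0.2,0,0,-0.02,0],[0.2,0,0,0,0]])

```text
t: 20.93
eef_pos: [0.5673, 0.2695, 0.0886]
ee_rot: [-3.139, 0.006, -2.207]
force: [0.2, 0.3, 0.8]
width: 0.0525
```

```bash
python3 wl.py wB4 .5675 .2709 JAW .018;python3 go.py C 0.10
```

```text
1940 [array([0.5692, 0.2726, 0.9354, 0.0042]), np.float64(0.0006)]
t 20.98 pos [0.5664 0.269  0.0865] rot [-3.14   0.005 -2.207] width 0.0525 F [-0.4  0.4 -0. ]
turn -1.384 tipz 0.12 then dx 0.3888 dy 0.5032 dz 0.02
```

Emit:
apply_moves(moves=[[0.2,0,0,0,-0.12],[0.2,0,0,0,-0.12],[0.2,0,0,0,-0.12],[0.2,0,0,0,-0.12],[0.2,0,0,0,-0.12],[0.2,0,0,0,-0.12],[0.2,0,0,0,-0.12],[0.2,0,0,0,-0.12],[0.2,0,0,0,-0.12],[0.2,0,0,0,-0.12],[0.2,0,0,0,-0.12],[0.2,0,0,0,-0.064]])

```text
t: 21.98
eef_pos: [0.5645, 0.2677, 0.0828]
ee_rot: [3.14, 0.0, -0.817]
force: [0.1, 0.2, 0.0]
width: 0.0525
```

Emit:
apply_moves(moves=[[0.2,0.01,0.013,0,0],[0.2,0.022,0.028,0,0],[0.2,0.022,0.028,0,0],[0.2,0.022,0.028,0,0],[0.2,0.022,0.028,0,0],[0.2,0.022,0.028,0,0],[0.2,0.022,0.028,0,0],[0.2,0.022,0.028,0,0],[0.2,0.022,0.028,0,0],[0.2,0.022,0.028,0,0],[0.2,0.022,0.028,0,0],[0.2,0.022,0.028,0,0]])

```text
t: 22.98
eef_pos: [0.4993, -0.1368, 0.0833]
ee_rot: [3.141, 0.0, -0.825]
force: [1.3, 0.2, -0.4]
width: 0.0526
```

Emit:
apply_moves(moves=[[0.2,0.022,0.028,0,0],[0.2,0.022,0.028,0,0],[0.2,0.022,0.028,0,0],[0.2,0.022,0.028,0,0],[0.2,0.022,0.028,0,0],[0.2,0.016,0.022,0,0],[0.2,0.008,0.01,0,0],[0.2,0,0,0,0],[0.2,0,0,0,0],[0.2,0,0,0,0]])

```text
t: 23.82
eef_pos: [0.4652, -0.3494, 0.0833]
ee_rot: [3.142, 0.001, -0.824]
force: [0.3, 0.3, -0.0]
width: 0.0525
```

```bash
python3 wl.py wC .4585 -.3545 JAW .007; python3 go.py C 0.012
```

```text
2010 [array([ 4.5840e-01, -3.5460e-01,  2.3301e+00,  3.0000e-04]), np.float64(0.0006)]
t 23.87 pos [ 0.4655 -0.3492  0.0835] rot [-3.142  0.    -0.823] width 0.0525 F [ 1.2 -0.2 -0.5]
turn -0.0 tipz 0.117 then dx 0.0041 dy 0.0087 dz 0.105
```

View pics/wC.png

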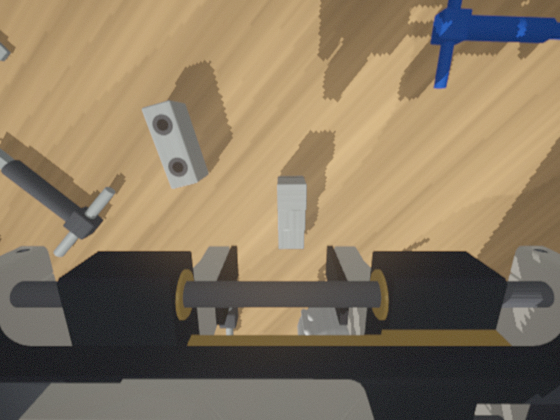

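Run:
```python
from fit import *
t=dict(np.load('pics/top0.npz'));s=dict(np.load('pics/scene0.npz'))
for d in (t,s):
    P=world(d).reshape(-1,3);Q=P[(P[:,0]>.25)&(P[:,0]<.42)&(P[:,1]>-.4)&(P[:,1]<-.2)&(P[:,2]>.02)&(P[:,2]<.18)]
    print(len(Q),Q.min(0).round(3),Q.max(0).round(3),np.median(Q,0).round(3))
    L=loc(Q,.4619,-.3582,-.823);print(L.max(0),'high',loc(Q[Q[:,2]>.07],.4619,-.3582,-.823).max(0))
```

```text
649 [ 0.302 -0.311  0.021] [ 0.418 -0.222  0.137] [ 0.333 -0.278  0.055]
[-0.10173734  0.06064688  0.13690687] high [-0.12902739 -0.0278587   0.13690687]
577 [ 0.3  -0.31  0.02] [ 0.42  -0.218  0.139] [ 0.346 -0.272  0.054]
[-0.10203521  0.06425214  0.13910965] high [-0.133575   -0.02951872  0.13910965]
```

Jaw C is at (291,213), its fit agrees with the earlier one, and the oil can is over 100 mm away from the tool.

Emit:
apply_moves(moves=[[0.2,0.004,0.009,0,-0.01],[0.2,0,0,0.02,0],[0.2,0,0,0.02,0],[0.2,0,0,0.02,0],[0.2,0,0,0.015,0],[0.2,0,0,0.01,0],[0.2,0,0,0.01,0],[0.2,0,0,0.006,0],[0.2,0,0,0.003,0],[0.2,0,0,0,0],[0.2,0,0,0,0]])

```text
t: 24.78
eef_pos: [0.462, -0.3593, -0.02]
ee_rot: [-3.141, -0.001, -0.814]
force: [0.2, -0.3, 0.4]
width: 0.0526
```

Emit:
apply_moves(moves=[[-1,0,0,0,0],[-1,0,0,0,0],[-1,0,0,0,0],[-1,0,0,0,0],[-1,0,0,0,0],[-1,0,0,0,0],[-1,0,0,0,0],[-1,0,0,0,0]], newtons=40)

```text
t: 25.45
eef_pos: [0.4619, -0.3593, -0.0202]
ee_rot: [-3.141, -0.0, -0.814]
force: [0.5, 0.3, 2.6]
width: 0.0238
```

Emit:
apply_moves(moves=[[-1,0,0,-0.005,0],[-1,0,0,-0.015,0],[-1,0,0,-0.02,0],[-1,0,0,-0.02,0],[-1,0,0,-0.02,0],[-1,0,0,0,0],[-1,0,0,0,0]])

```text
t: 26.03
eef_pos: [0.4619, -0.3592, 0.0601]
ee_rot: [-3.141, -0.001, -0.814]
force: [-0.4, 0.5, -4.4]
width: 0.0236
```

```bash
python3 go.py pC 0.10
```

```text
t 26.03 pos [ 0.4619 -0.3592  0.0601] rot [-3.141e+00 -1.000e-03 -8.140e-01] width 0.0236 F [-0.4  0.5 -4.4]
turn 1.393 tipz 0.0936 then dx -0.5646 dy 0.3653 dz -0.0064
```

Emit:
apply_moves(moves=[[-1,0,0,0,0.12],[-1,0,0,0,0.12],[-1,0,0,0,0.12],[-1,0,0,0,0.12],[-1,0,0,0,0.12],[-1,0,0,0,0.12],[-1,0,0,0,0.12],[-1,0,0,0,0.12],[-1,0,0,0,0.12],[-1,0,0,0,0.12],[-1,0,0,0,0.12],[-1,0,0,0,0.073]])

```text
t: 27.03
eef_pos: [0.4602, -0.3585, 0.0575]
ee_rot: [3.138, -0.001, -2.214]
force: [-0.5, -1.0, -3.8]
width: 0.0238
```

Emit:
apply_moves(moves=[[-1,-0.01,0.006,0,0],[-1,-0.02,0.013,0,0],[-1,-0.03,0.0195,0,0],[-1,-0.03,0.0195,0,0],[-1,-0.03,0.0195,0,0],[-1,-0.03,0.0195,0,0],[-1,-0.03,0.0195,0,0],[-1,-0.03,0.0195,0,0],[-1,-0.03,0.0195,0,0],[-1,-0.03,0.0195,0,0],[-1,-0.03,0.0195,0,0],[-1,-0.03,0.0195,0,0]])

```text
t: 28.03
eef_pos: [0.4839, 0.0351, 0.0585]
ee_rot: [3.14, -0.001, -2.205]
force: [1.1, 0.6, -4.4]
width: 0.0237
```

Emit:
apply_moves(moves=[[-1,-0.03,0.0195,0,0],[-1,-0.03,0.0195,0,0],[-1,-0.03,0.0195,0,0],[-1,-0.03,0.0195,0,0],[-1,-0.03,0.0195,0,0],[-1,-0.03,0.0195,0,0],[-1,-0.03,0.0195,0,0],[-1,-0.018,0.012,0,0],[-1,-0.008,0.004,0,0],[-1,0,0,0,0],[-1,0,0,0,0],[-1,0,0,0,0]])

```text
t: 29.03
eef_pos: [0.502, 0.3124, 0.0586]
ee_rot: [3.141, -0.002, -2.207]
force: [-0.4, -0.2, -4.1]
width: 0.0239
```

```bash
python3 go.py pC 0.017
```

```text
t 29.03 pos [0.502  0.3124 0.0586] rot [ 3.141e+00 -2.000e-03 -2.207e+00] width 0.0239 F [-0.4 -0.2 -4.1]
turn 0.0 tipz 0.0921 then dx -0.0005 dy -0.0015 dz 0.0751
```

Emit:
apply_moves(moves=[[-1,0,-0.001,0.015,0],[-1,0,0,0.02,0],[-1,0,0,0.02,0],[-1,0,0,0.01,0],[-1,0,0,0.004,0],[-1,0,0,0.002,0],[-1,0,0,0.001,0],[-1,0,0,0,0],[-1,0,0,0,0]])

```text
t: 29.78
eef_pos: [0.5043, 0.3137, -0.0115]
ee_rot: [-3.141, 0.002, -2.207]
force: [1.1, 1.3, -3.6]
width: 0.0237
```

Emit:
apply_moves(moves=[[-1,0,0,0.001,0],[-1,0,0,0.001,0],[-1,0,0,0,0],[-1,0,0,0,0]])

```text
t: 30.12
eef_pos: [0.5038, 0.3132, -0.0143]
ee_rot: [-3.142, 0.0, -2.207]
force: [-0.4, -0.2, -4.6]
width: 0.024
```

Emit:
apply_moves(moves=[[-1,0,0,0.001,0],[-1,0,0,0.001,0],[-1,0,0,0,0],[-1,0,0,0,0],[-1,0,0,0,0]])

```text
t: 30.53
eef_pos: [0.5039, 0.3133, -0.0162]
ee_rot: [-3.141, 0.0, -2.207]
force: [-1.9, -0.9, 2.3]
width: 0.0239
```

Contact (+2 N). Release, then go to the key.

Emit:
apply_moves(moves=[[-0.3,0,0,0,0],[-0.1,0,0,0,0],[0.1,0,0,0,0],[0.1,0,0,0,0],[0.1,0,0,0,0],[0.1,0,0,0,0]])

```text
t: 31.03
eef_pos: [0.5039, 0.3132, -0.0164]
ee_rot: [-3.142, 0.0, -2.207]
force: [-0.0, 0.6, -0.4]
width: 0.0478
```

Emit:
apply_moves(moves=[[0.1,0,0,-0.005,0],[0.1,0,0,-0.015,0],[0.1,0,0,-0.02,0],[0.1,0,0,-0.02,0],[0.2,0,0,-0.02,0],[0.2,0,0,-0.02,0],[0.2,0,0,0,0]])

```text
t: 31.62
eef_pos: [0.5059, 0.315, 0.0884]
ee_rot: [-3.14, 0.007, -2.206]
force: [0.7, 0.1, 0.8]
width: 0.0523
```

```bash
python3 wl.py wC4 .5064 .3161 JAW .018;python3 go.py K 0.10
```

```text
1957 [array([0.5075, 0.3179, 0.9355, 0.0042]), np.float64(0.0006)]
t 31.67 pos [0.505  0.3144 0.0864] rot [-3.141  0.005 -2.206] width 0.0529 F [-0.4  0.8 -0.9]
turn -2.166 tipz 0.1199 then dx 0.1443 dy 0.5193 dz 0.0199
```

View pics/wC4.png

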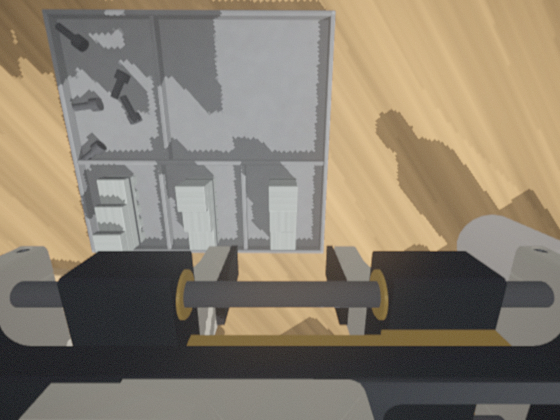

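All three jaws are seated, at (115,215), (195,215) and (283,215). Now the key.

Emit:
apply_moves(moves=[[0.2,0,0,0,-0.12],[0.2,0,0,0,-0.12],[0.2,0,0,0,-0.12],[0.2,0,0,0,-0.12],[0.2,0,0,0,-0.12],[0.2,0,0,0,-0.12],[0.2,0,0,0,-0.12],[0.2,0,0,0,-0.12],[0.2,0,0,0,-0.12],[0.2,0,0,0,-0.12],[0.2,0,0,0,-0.12],[0.2,0,0,0,-0.12]])

```text
t: 32.67
eef_pos: [0.5034, 0.3128, 0.0829]
ee_rot: [3.14, 0.0, -0.761]
force: [-1.1, 0.1, -0.2]
width: 0.0524
```

Emit:
apply_moves(moves=[[0.2,0,0,0,-0.12],[0.2,0,0,0,-0.12],[0.2,0,0,0,-0.12],[0.2,0,0,0,-0.12],[0.2,0,0,0,-0.12],[0.2,0,0,0,-0.12],[0.2,0.006,0.02,0,0],[0.2,0.01,0.036,0,0],[0.2,0.01,0.036,0,0],[0.2,0.01,0.036,0,0],[0.2,0.01,0.036,0,0],[0.2,0.01,0.036,0,0]])

```text
t: 33.67
eef_pos: [0.55, 0.109, 0.0831]
ee_rot: [3.141, 0.001, -0.046]
force: [1.7, 0.7, -0.1]
width: 0.0526
```

Emit:
apply_moves(moves=[[0.2,0.01,0.036,0,0],[0.2,0.01,0.036,0,0],[0.2,0.01,0.036,0,0],[0.2,0.01,0.036,0,0],[0.2,0.01,0.036,0,0],[0.2,0.01,0.036,0,0],[0.2,0.01,0.036,0,0],[0.2,0.008,0.03,0,0],[0.2,0.004,0.015,0,0],[0.2,0,0,0,0],[0.2,0,0,0,0],[0.2,0,0,0,0]])

```text
t: 34.67
eef_pos: [0.6179, -0.1891, 0.083]
ee_rot: [-3.141, 0.001, -0.047]
force: [-1.1, 0.6, -0.2]
width: 0.0524
```

```bash
python3 wl.py wK .6235 -.21 KEY .005 .085; python3 go.py K 0.003
```

```text
2952 [array([ 6.240e-01, -2.109e-01, -2.440e-02,  1.000e-04]), np.float64(0.0007)]
t 34.72 pos [ 0.6181 -0.1887  0.0833] rot [-3.141e+00  1.000e-03 -4.600e-02] width 0.0523 F [-0.3  0.  -0.4]
turn -0.006 tipz 0.1168 then dx 0.0113 dy 0.021 dz 0.1138
```

View pics/wK.png

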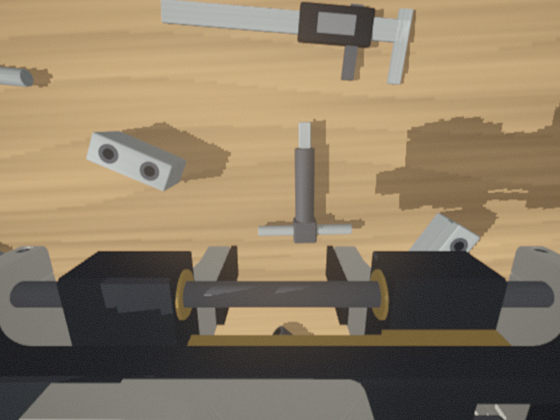

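The key at (304,185), with its bright square end at (304,133), is the right one. The wrist fit puts it at (0.624,-0.211) with yaw -0.024.

Emit:
apply_moves(moves=[[0.2,0,0,0,-0.022],[0.2,0.011,0.022,0,0],[0.2,0,0,0.02,0],[0.2,0,0,0.025,0],[0.2,0,0,0.025,0],[0.2,0,0,0.02,0],[0.2,0,0,0.01,0],[0.2,0,0,0.005,0],[0.2,0,0,0.003,0],[0.2,0,0,0.002,0],[0.2,0,0,0,0],[0.2,0,0,0,0]])

```text
t: 35.72
eef_pos: [0.6296, -0.212, -0.0253]
ee_rot: [3.141, -0.002, -0.024]
force: [-0.0, -0.5, -0.6]
width: 0.0525
```

```bash
python3 go.py K 0.004
```

```text
t 35.72 pos [ 0.6296 -0.212  -0.0253] rot [ 3.141e+00 -2.000e-03 -2.400e-02] width 0.0525 F [-0.  -0.5 -0.6]
turn 0.016 tipz 0.0082 then dx -0.0012 dy -0.0017 dz 0.0042
```

Emit:
apply_moves(moves=[[0.2,0,-0.001,0.002,0],[0.2,0,0,0.002,0],[0.2,0,0,0,0],[0.2,0,0,0,0],[-0.2,0,0,0,0],[-0.4,0,0,0,0],[-1,0,0,0,0],[-1,0,0,0,0],[-1,0,0,0,0],[-1,0,0,0,0],[-1,0,0,0,0],[-1,0,0,0,0]], newtons=35)

```text
t: 36.72
eef_pos: [0.6289, -0.211, -0.0304]
ee_rot: [3.142, -0.0, -0.025]
force: [0.8, -1.0, 0.3]
width: 0.0167
```

Emit:
apply_moves(moves=[[-1,0,0,0,0],[-1,0,0,0,0],[-1,0,0,-0.005,0],[-1,0,0,-0.015,0],[-1,0,0,-0.02,0],[-1,0,0,-0.02,0],[-1,0,0,-0.02,0],[-1,0,0,-0.01,0],[-1,0,0,0,0],[-1,0,0,0,0]])

```text
t: 37.55
eef_pos: [0.6288, -0.2108, 0.0595]
ee_rot: [-3.141, -0.001, -0.025]
force: [-0.9, 0.1, -3.1]
width: 0.0173
```

```bash
python3 wl.py wK2 .6235 -.21 KEY .03 .085; python3 go.py pK 0.10
```

```text
t 37.6 pos [ 0.6281 -0.2107  0.0585] rot [-3.141e+00  1.000e-03 -2.500e-02] width 0.0167 F [-0.4  0.5 -3.2]
turn 0.611 tipz 0.092 then dx -0.3883 dy -0.2486 dz -0.008fit.py:23: RuntimeWarning: Mean of empty slice
  c=np.nanmean(P,0) if guess is None else guess
Traceback (most recent call last):
  File "wl.py", line 8, in <module>
    print(len(Q),[np.round(v,4) for v in fit(Q,parts,dz=True)])
                                         ~~~^^^^^^^^^^^^^^^^^
  File "fit.py", line 26, in fit
    r=least_squares(lambda p:sdf(loc(P,*p),parts),x0,loss='soft_l1',f_scale=fs,x_scale=[.01,.01,.3]+([.01] if dz else []))
ValueError: Initial guess is outside of provided bounds
```

View pics/wK2.png

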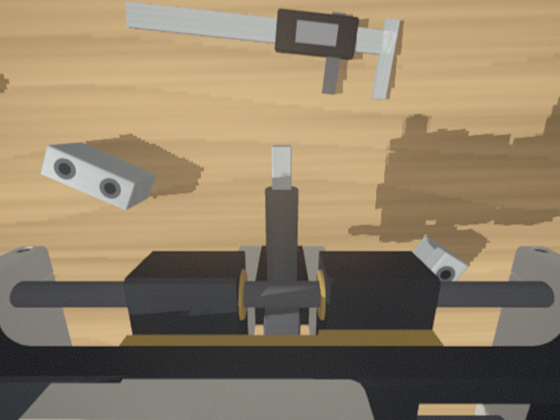

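Run:
```python
from fit import *
f=eyes.grab_frame('wrist');P=world(f)
for r in range(150,250,10): print(r,np.round(np.nanmedian(P[r-2:r+3,278:286].reshape(-1,3),0),4))
print(arm.get_state()['eef_pos'])
```

```text
150 [ 0.6943 -0.2125  0.103 ]
160 [ 0.6894 -0.2124  0.103 ]
170 [ 0.6844 -0.212   0.1032]
180 [ 0.6792 -0.2121  0.1031]
190 [ 0.6742 -0.212   0.1037]
200 [ 0.6697 -0.2119  0.107 ]
210 [ 0.6645 -0.2117  0.107 ]
220 [ 0.6591 -0.2116  0.1069]
230 [ 0.6536 -0.2114  0.1069]
240 [ 0.6477 -0.2115  0.1069]
[ 0.62779655 -0.21070616  0.05802825]
```

The key is level in the grip and its underside is at z 0.089. Carry it to the tray.

Emit:
apply_moves(moves=[[-1,0,0,0,0.12],[-1,0,0,0,0.12],[-1,0,0,0,0.12],[-1,0,0,0,0.12],[-1,0,0,0,0.12],[-1,0,0,0,0.011],[-1,-0.012,-0.008,0,0],[-1,-0.024,-0.015,0,0],[-1,-0.03,-0.019,0,0],[-1,-0.03,-0.019,0,0],[-1,-0.03,-0.019,0,0],[-1,-0.03,-0.019,0,0]])

```text
t: 38.65
eef_pos: [0.5606, -0.0373, 0.0588]
ee_rot: [3.141, 0.001, -0.632]
force: [1.5, 0.5, -1.9]
width: 0.0171
```

Emit:
apply_moves(moves=[[-1,-0.03,-0.019,0,0],[-1,-0.03,-0.019,0,0],[-1,-0.03,-0.019,0,0],[-1,-0.03,-0.019,0,0],[-1,-0.03,-0.02,0,0],[-1,-0.03,-0.02,0,0],[-1,-0.03,-0.019,0,0],[-1,-0.015,-0.01,0,0],[-1,-0.006,-0.004,0,0],[-1,0,0,0,0],[-1,0,0,0,0],[-1,0,0,0,0]])

```text
t: 39.65
eef_pos: [0.4646, 0.2175, 0.0592]
ee_rot: [3.141, 0.0, -0.635]
force: [-0.2, 0.9, -1.9]
width: 0.0168
```

```bash
python3 go.py pK 0.007;  python3 - <<'E'
from h import *
f=eyes.grab_frame('wrist');save('wK3',f['color'])
E
```

```text
t 39.65 pos [0.4646 0.2175 0.0592] rot [ 3.141  0.    -0.635] width 0.0168 F [-0.2  0.9 -1.9]
turn 0.001 tipz 0.0927 then dx -0.0024 dy -0.0013 dz 0.0857
```

View pics/wK3.png

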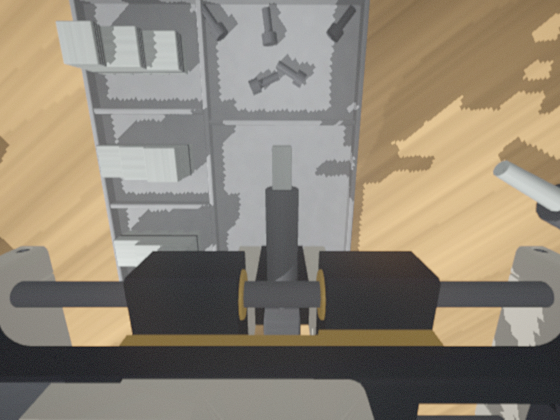

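The key is over the large compartment, with its square end at (282,160) short of the divider at (290,122). Lowering it now.

Emit:
apply_moves(moves=[[-1,-0.002,-0.001,0.015,0],[-1,0,0,0.02,0],[-1,0,0,0.02,0],[-1,0,0,0.015,0],[-1,0,0,0.006,0],[-1,0,0,0.003,0],[-1,0,0,0.002,0],[-1,0,0,0.001,0],[-1,0,0,0,0],[-1,0,0,0,0]])

```text
t: 40.53
eef_pos: [0.4642, 0.2207, -0.0217]
ee_rot: [-3.14, -0.0, -0.636]
force: [-0.7, -0.2, -1.7]
width: 0.0168
```

Emit:
apply_moves(moves=[[-1,0,0,0.001,0],[-1,0,0,0.001,0],[-1,0,0,0,0],[-1,0,0,0,0]])

```text
t: 40.87
eef_pos: [0.4637, 0.2204, -0.0244]
ee_rot: [-3.141, -0.0, -0.636]
force: [-0.4, -0.4, -2.7]
width: 0.0167
```

Emit:
apply_moves(moves=[[-1,0,0,0.001,0],[-1,0,0,0.001,0],[-1,0,0,0,0],[-1,0,0,0,0],[-1,0,0,0,0]])

```text
t: 41.28
eef_pos: [0.4638, 0.2204, -0.0265]
ee_rot: [-3.141, 0.0, -0.636]
force: [-0.0, -0.1, -3.0]
width: 0.0171
```

Emit:
apply_moves(moves=[[-1,0,0,0.001,0],[-1,0,0,0,0],[-1,0,0,0,0],[-1,0,0,0,0]])

```text
t: 41.62
eef_pos: [0.4638, 0.2204, -0.0266]
ee_rot: [-3.141, -0.0, -0.635]
force: [-3.1, -1.2, 9.1]
width: 0.0171
```

Contact at +9 N (limit 80 N). I back off slightly, release and retreat.

Emit:
apply_moves(moves=[[-1,0,0,-0.0005,0],[-1,0,0,0,0],[-0.4,0,0,0,0],[-0.2,0,0,0,0],[0.0,0,0,0,0],[0.0,0,0,0,0],[0.0,0,0,0,0],[0.0,0,0,0,0]])

```text
t: 42.28
eef_pos: [0.4638, 0.2203, -0.0271]
ee_rot: [3.141, -0.0, -0.636]
force: [0.1, -0.2, 0.9]
width: 0.043
```

Emit:
apply_moves(moves=[[0.0,0,0,-0.005,0],[0.0,0,0,-0.015,0],[0.0,0,0,-0.025,0],[0.0,0,0,-0.03,0],[0.2,0,0,-0.03,0],[0.2,0,0,-0.03,0],[0.2,0,0,-0.02,0],[0.2,0,0,0,0],[0.2,0,0,0,0],[0.2,0,0,0,0]])

```text
t: 43.12
eef_pos: [0.4633, 0.2201, 0.1278]
ee_rot: [3.141, 0.0, -0.636]
force: [-0.5, -0.5, -0.3]
width: 0.0529
```

```bash
cat > fin.py <<'E'
from fit import *
f=eyes.grab_frame('wrist');save('fw',f['color']);P=world(f).reshape(-1,3)
tr=(.5325,.2235,4.076)
def rep(n,x):
    l=loc(np.array([[x[0],x[1],x[3]]]),*tr)[0];print(n,np.round(x,4),'tray',np.round(l,4))
for n,gx,gy,m,r in (('A',.6286,.2258,JAW,.05),('B',.5675,.2709,JAW,.05),('C',.5064,.3161,JAW,.05)):
    Q=P[(np.hypot(P[:,0]-gx,P[:,1]-gy)<r)&(P[:,2]>.018)&(P[:,2]<.07)]
    if len(Q)>100: rep(n,fit(Q,m,dz=True)[0])
    else: print(n,len(Q))
L=loc(P,*tr);k=(L[:,0]>-.012)&(L[:,0]<.1)&(L[:,1]>-.11)&(L[:,1]<.027)&(P[:,2]>.009)&(P[:,2]<.05)
x,e=fit(P[k],KEY,dz=True);rep('key',x);print(e,k.sum())
t=eyes.grab_frame('top');save('ft',t['color']);A=world(t);s=eyes.grab_frame('scene');save('fs',s['color']);B=world(s)
for n,c,m,r in (('soft1',(.6708,-.0678),SOFT,.055),('soft2',(.5707,-.3346),SOFT,.055),('sock',(.4457,-.205),SOCK,.06)):
    for nm,M in (('top',A),('scene',B)):
        q=M.reshape(-1,3);q=q[(np.hypot(q[:,0]-c[0],q[:,1]-c[1])<r)&(q[:,2]>.007)&(q[:,2]<.06)]
        if len(q)>20: print(n,nm,np.round(fit(q,m,dz=True)[0],4))
E
python3 fin.py
```

```text
A [0.6286 0.2265 4.0787 0.0042] tray [-0.0595  0.0755  0.0042]
B [0.5686 0.2728 0.9348 0.0042] tray [-0.0611 -0.0002  0.0042]
C [5.0730e-01 3.1790e-01 7.2144e+00 4.2000e-03] tray [-0.0609 -0.0763  0.0042]
key [ 0.4614  0.2225 -0.6389  0.004 ] tray [ 0.0431 -0.0566  0.004 ]
0.00271693057219834 2376
soft1 top [ 6.7290e-01 -6.7700e-02  4.2483e+00  9.0000e-04]
soft1 scene [ 0.6695 -0.0676  1.1055  0.0013]
soft2 top [ 5.7250e-01 -3.3360e-01  2.5761e+00  6.0000e-04]
soft2 scene [ 5.6890e-01 -3.3370e-01  2.5686e+00  1.3000e-03]
sock top [ 0.4466 -0.206   0.7481  0.0009]
sock scene [ 0.445  -0.2041  0.752   0.0021]
```

View pics/fw.png

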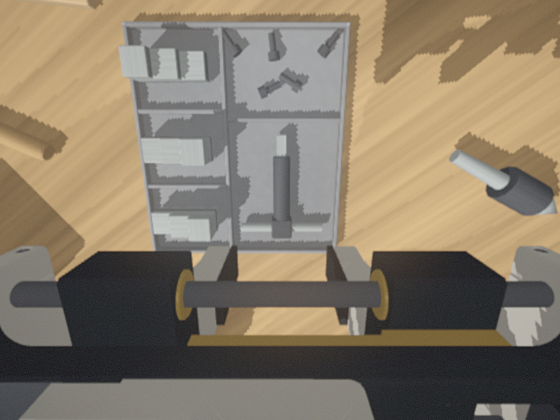

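View pics/fs.png

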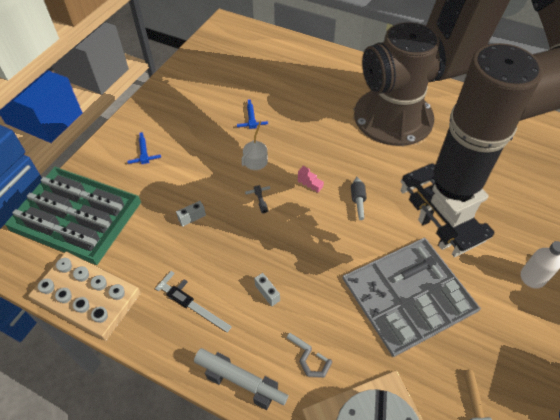

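The wrist picture shows the three jaws at (165,62), (180,150) and (185,225), and the key at (281,190). The scene picture shows the oil can upright at (255,155), with the plain jaws and socket key where they were. I hand the job in.

```bash
python3 -c "
from station import job,arm
print(arm.get_state()['t']);print(job.job_done())"
```

```text
43.2667
the job is handed in; nothing more can be done
None
```

I put the three stepped jaws in the jaw compartments, steps up, and laid the square-ended chuck key flat in the largest compartment. I handed the job in at 43.3 s; it reports no verdict.

**Last checks**
- **Jaws:** the wrist-camera fit puts them at tray (x, y) of (-59.5, 75.5), (-61, 0) and (-61, -76) mm. Each underside is at 4.2 mm, against a floor at 4 mm.
- **Key:** it is at tray (43, -57) mm with its underside at 4.0 mm, though this fit was looser (2.7 mm) than the jaws' (0.6 mm). The key touched the tray floor with about 9 N, the highest setting-down reading I saw (limit 80 N).
- **Left alone:** fits put the plain jaws and the socket key within about 2 mm of where they started. The oil can stands upright in the scene picture.

**What disagreed**
- **Fingertip height:** the real fingertips sit about 33 mm above the reported TCP. My first grasp closed above jaw A without moving it. I measured the offset from the camera depths and corrected for it in every later move.
- **Cameras:** the top and scene cameras differed by up to about 4 mm in position. I used their mean and the closer wrist fits.

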